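# Put the mixed-up caps back on their own paint cans

## Task

After spraying, the caps of the three colour cans got mixed up: put each cap back on the can of its own colour (red on red, yellow on yellow, blue on blue), straight and fully down on the can. The cans and the grey-capped spray can must stay standing where they are; the spray-out board is free if you need somewhere to stand a cap meanwhile.

Things in the scene. Friction and masses are not known exactly. Their poses are not given: they have to be found in the camera images.
- can_red: squat red aerosol can, upright, loose, 0.27 to 0.48 kg; red body 72 mm in diameter, shoulder sloping in at 89 to 98 mm height. Origin: centre of its foot, z up. A cap's rim stands on the 61 mm wide ledge at height 100 mm, round a bright neck 49 mm in diameter (to 112 mm); a dome above leads it in (34 mm wide at 126 mm); white nozzle, 13 mm wide, up to 136 mm
- cap_red: red push-on can cap, round, stiff, 57 mm in diameter (59 mm at the bead, lowest 5 mm), 46 mm high, 20 to 45 g, open below (hollow 52 mm wide, 42 mm deep). Lifts straight off, does not clip. Origin: centre of its open underside, z up. Starts upright, fully down, on a can of another colour; grasp across it from above, fingertips about 10 mm above its rim
- can_yellow: squat yellow aerosol can, upright, loose, 0.27 to 0.48 kg; yellow body 72 mm in diameter, shoulder sloping in at 89 to 98 mm height. Origin: centre of its foot, z up. A cap's rim stands on the 61 mm wide ledge at height 100 mm, round a bright neck 49 mm in diameter (to 112 mm); a dome above leads it in (34 mm wide at 126 mm); white nozzle, 13 mm wide, up to 136 mm
- cap_yellow: yellow push-on can cap, round, stiff, 57 mm in diameter (59 mm at the bead, lowest 5 mm), 46 mm high, 20 to 45 g, open below (hollow 52 mm wide, 42 mm deep). Lifts straight off, does not clip. Origin: centre of its open underside, z up. Starts upright, fully down, on a can of another colour; grasp across it from above, fingertips about 10 mm above its rim
- can_blue: squat blue aerosol can, upright, loose, 0.27 to 0.48 kg; blue body 72 mm in diameter, shoulder sloping in at 89 to 98 mm height. Origin: centre of its foot, z up. A cap's rim stands on the 61 mm wide ledge at height 100 mm, round a bright neck 49 mm in diameter (to 112 mm); a dome above leads it in (34 mm wide at 126 mm); white nozzle, 13 mm wide, up to 136 mm
- cap_blue: blue push-on can cap, round, stiff, 57 mm in diameter (59 mm at the bead, lowest 5 mm), 46 mm high, 20 to 45 g, open below (hollow 52 mm wide, 42 mm deep). Lifts straight off, does not clip. Origin: centre of its open underside, z up. Starts upright, fully down, on a can of another colour; grasp across it from above, fingertips about 10 mm above its rim
- test_board: fixed white spray-out board, 110 x 110 x 18 mm, flat on the table with one painted stripe of each colour (flat paint, not raised); nothing stands on it. Origin: centre of its underside; its upper face is 18 mm above the table. Room to stand one cap
- grey_can: slim spray can with a grey cap and pale label, 66 mm in diameter, 136 mm high, loose, upright, already capped rightly: a bystander among the cans. Origin: centre of its underside
Things that resemble listed ones, but are neither listed nor needed, are in the scene too. Leave any pink look-alike of the cap_blue alone.

How it is judged (in metres and radians):
At the end, for the whole second after the job is handed in: Each cap stands on the can of its own colour, within 6 mm of centre, rim 95 to 104 mm above the can's foot, tilted under 0.08 rad; the three cans and the grey-capped spray can stand upright (under 0.05 rad), less than 30 mm from where they started; all released and at rest (horizontal distance between cap_red and can_red below 0.006 m and z of cap_red in the frame of can_red between 0.095 and 0.104 m and angle between each of cap_red, cap_yellow, cap_blue's own z axis and vertical below 0.08 rad and angle between each of can_red, can_yellow, can_blue, grey_can's own z axis and vertical below 0.05 rad and distance of each of can_red, can_yellow, can_blue, grey_can from where it was at the start of the episode below 0.03 m and linear speed of each of cap_red, can_red, cap_yellow, can_yellow, cap_blue, can_blue below 0.02 m/s and horizontal distance between cap_yellow and can_yellow below 0.006 m and z of cap_yellow in the frame of can_yellow between 0.095 and 0.104 m and horizontal distance between cap_blue and can_blue below 0.006 m and z of cap_blue in the frame of can_blue between 0.095 and 0.104 m); the robot touches nothing.
It fails at once if the red can is knocked over (angle between can_red's own z axis and vertical above 0.35 rad).
It fails at once if the yellow can is knocked over (angle between can_yellow's own z axis and vertical above 0.35 rad).
It fails at once if the blue can is knocked over (angle between can_blue's own z axis and vertical above 0.35 rad).
It fails at once if the grey-capped spray can is knocked over (angle between grey_can's own z axis and vertical above 0.35 rad).
It also fails if it takes over 109 s, if anything falls off the work surface, if the arm or the gripper's body presses on something with over 40 N, if the wrist force passes 120 N, or if a joint passes its speed limit or range.

## Robot

A 6-joint arm with a two-finger parallel gripper is mounted at the origin on a cart in front of the work surface, level with it; the furniture and walls round the work are solid. World frame = base frame: x ahead of the robot, y to its left, z up, the work surface at z = 0. Lengths are in mm, angles in rad, forces in N, time in s.
With the tool pointing down it reaches from about 225 to 875 mm from the base axis. Payload 3.4 kg.
Tool frame: the origin (TCP) lies at the centre of the arm's flange, where the gripper is bolted on; the fingertips stand 173 mm ahead of it and the grasp point (between the pads) lies 155 mm ahead of it (grip_depth is the distance from the TCP to the grasp point, in mm); z points along the fingers, y is the direction in which the jaws open and shut (so a half turn about z gives the same grasp; the last joint's range is limited). The gripper opens to 85 mm and grips with 20 to 120 N. Pads are 22 mm wide; open, the fingers measure 114 mm over their backs; the gripper's body (76 mm by 85 mm) begins 54 mm behind the grasp point. The pads swing forward as they close: fully open they stand 13 mm farther back than shut.
Start: joints at [-1.296, 0.276, 1.505, -0, 1.361, -0.121], TCP at [221.687, -530.565, 404.728] pointing down, gripper open.
Joint ranges: [-2.89, 2.89], [-0.75, 2.08], [0.22, 2.7], [-1.18, 4.32], [0.11, 2.71], [-2.7, 2.7]. Speed limits (rad/s): [2.57, 2.57, 3.14, 3.14, 3.14, 3.14].

## Interface

Orientations are given as a rotation vector (axis times angle).
In Python, from bench import get_obs, capture, job_done, boxes_of, masks_of, grip_depth gives the robot as it stands. The module is installed in compiled form; this text tells all that it offers.
- The arm moves only by the tool jog_arm, never from a script. Its argument "rows" is a list of rows, each an object with "claw": the finger opening in cm, from 0 to 8.54; "delta_pos": the shift along the tool's x, y, z in cm, a list of three; "spin": the turn about the tool's z in rad. A call has exactly 5 rows; each row is the pose to reach, as a shift and turn from the pose commanded when the call began, along the tool's axes at that moment; what a row does not reach only later rows make up. A row lasts 1/10 s, in which the tool goes at most 50 mm and 8.59 degrees, less where a joint would pass 70% of its speed; a pose out of reach is approached as far as the arm can. A call with a gripper value outside its range is refused whole. The fingers move at their own pace and stop on an object; "squeeze" is the grip in N (left out, the last holds). Time passes only in rows, so rows that repeat a pose let the fingers close, or fill a call up. It gives the time, the measured TCP pose, the force and the opening at its end, in the units of the state.
- get_obs(): the state, without advancing time (a new reading comes with each control period).
- capture(name): name is "scene" or "top" or "wrist"; returns a dict with "pixels" (400x640x3 uint8, red, green, blue), "z_map" (400x640 float32, mm along the optical axis (not along the pixel's ray), 0 where there is no reading), "camera_matrix" (3x3 intrinsics, pixels), "k1" (the pictures are not rectified: a ray, as slopes to the right and down, at radius r is drawn at 1 + k1 r^2 times it, then the intrinsics apply), "xyz" and "orientation" of the camera in the world. Camera axes: x right, y down, z forward; pixel columns grow to the right and rows downward; lengths in mm; the calibration is good to about 2 mm. A picture is of the moment at which its call begins.
- job_done(): hands the job in, once; it reports no verdict.
Trained networks look in a picture, given as the dict that the camera call returned (one of the last four; its "shot" number tells which), for a name from the list of things; names that differ only in an ending like _2 or _b are one class to them, and where a whole thing is asked for, a point or a joint stands for the part that bears it (a point fixed in the world has none). Each returns a list of dicts, best first, with "conf" (0 to 1); they miss things now and then, are a little off and sometimes report something else, mostly with a low value. They report only what shows in the picture. A call takes as long as a camera call. They do not tell look-alikes from the thing itself.
- boxes_of(picture, label): "at" ([x, y, z] in mm, in the coordinates of the camera as it stood for that picture, good to about 4 mm: the middle of the surface that is visible of it).
- masks_of(picture, label): "pixels" (400x640 bool, what is visible of it).
The state is a dict: "time_s": time; "qpos": joint angles; "qd": joint speeds; "joint_torque": joint torques, N m; "tool_pos": TCP position; "tool_rot": TCP orientation; "contact_force": force on the tool from outside, world axes, zero at the start; "moment": the same for the moment, N m; "grip_width": opening from 0.0 (shut) to 1.0 (fully open).
Only numpy, scipy, OpenCV 4.12 (cv2) and the standard library are available. Lean on these libraries where they do the work, as an engineer would, in place of code of your own. Each camera call takes 0.05 s, during which the arm holds its last target.

## Working session

There is one attempt and no reset: what is moved stays moved. The work goes in short steps, Python scripts to look and compute and a tool call to move; the robot and the scene stay as the last step left them, time stands still between calls to the robot, and variables do not carry over. Pictures are saved under pics/ and viewed, and the job is handed in when it is done.

Besides the shell and the picture viewer there is one more tool, called after ">>>" by a JSON object that holds its "fn" and its "kwargs". jog_arm: Moves the arm, as the interface text tells. Its arguments: {"type":"object","properties":{"rows":{"type":"array","items":{"type":"object","properties":{"claw":{"type":"number"},"delta_pos":{"type":"array","items":{"type":"number"}},"spin":{"type":"number"}}}},"squeeze":{"type":"number"}},"required":["rows"]}

```bash
mkdir -p pics; cat > h.py <<'E'
import numpy as np, cv2
from scipy.spatial.transform import Rotation as R
from bench import *
def save(c,n): cv2.imwrite('pics/'+n+'.png',c['pixels'][:,:,::-1])
def Rm(o):
    o=np.array(o,float)
    if o.shape==(3,3): return o
    return (R.from_rotvec(o) if o.size==3 else R.from_quat(o)).as_matrix()
def cloud(c):
    K=np.array(c['camera_matrix']);h,w=c['z_map'].shape
    u,v=np.meshgrid(np.arange(w),np.arange(h))
    D=np.array([c['k1'],0,0,0,0],float)
    p=cv2.undistortPoints(np.stack([u,v],-1).reshape(-1,1,2).astype(float),K,D).reshape(h,w,2)
    z=c['z_map'][...,None].astype(float)
    P=np.concatenate([p*z,z],-1)
    return P@Rm(c['orientation']).T+np.array(c['xyz'])
def w(c,p): return Rm(c['orientation'])@np.array(p)+np.array(c['xyz'])
E
python3 - <<'E'
from h import *
o=get_obs();print(o)
for n in ['scene','top','wrist']:
    c=capture(n);save(c,n+'0');print(n,c['xyz'],c['orientation'],c['k1'],c['camera_matrix'])
    for l in ['can_red','can_yellow','can_blue','cap_red','cap_yellow','cap_blue','grey_can','test_board']:
        print(l,[(round(b['conf'],2),np.round(w(c,b['at'])).tolist()) for b in boxes_of(c,l)])
E
```

```text
{'time_s': 0.0, 'qpos': array([-1.29600367e+00,  2.76585487e-01,  1.50611034e+00, -3.35112619e-06,
        1.36069715e+00, -1.21030678e-01]), 'qd': array([-1.29471692e-03, -6.03724901e-04,  7.25939039e-05, -1.12604307e-03,
       -2.91540148e-04, -2.62690392e-03]), 'joint_torque': array([-2.29031220e-04, -4.16772652e+01, -2.45805252e+01,  1.38360167e-05,
        1.11147013e-02, -3.03157542e-06]), 'tool_pos': array([ 221.62314008, -530.34893183,  403.85393131]), 'tool_rot': array([-3.07850671e+00, -6.17355035e-01,  2.22206261e-04]), 'contact_force': array([ 1.3253426 , -0.50107494,  0.34546234]), 'moment': array([-0.0425638 , -0.00445729,  0.01693518]), 'grip_width': 0.9970910586355268}
scene [-171.66160949  521.62406258  812.07232618] [-1.13588681  2.29092588 -1.06310954] -0.04738322193430962 [[458.89054977   0.         319.79067216]
 [  0.         458.89054977 200.63897389]
 [  0.           0.           1.        ]]
can_red [(0.73, [451.0, -247.0, 65.0])]
can_yellow [(0.61, [457.0, -255.0, 144.0]), (0.59, [435.0, 19.0, 63.0])]
can_blue [(0.86, [436.0, 327.0, 59.0])]
cap_red [(0.82, 
[... 506 characters left out ...]
 -254.0, 80.0])]
can_yellow [(0.63, [438.0, -1.0, 93.0])]
can_blue [(0.8, [442.0, 292.0, 83.0]), (0.55, [433.0, -252.0, 81.0])]
cap_red [(0.82, [458.0, 311.0, 145.0])]
cap_yellow [(0.89, [448.0, -274.0, 145.0])]
cap_blue [(0.92, [358.0, -3.0, 44.0]), (0.88, [460.0, -1.0, 148.0])]
grey_can [(0.55, [593.0, -133.0, 140.0])]
test_board [(0.64, [623.0, 150.0, 17.0])]
wrist [ 297.52147276 -499.08162145  373.12745348] [ 2.38303108 -1.58370296 -0.25659013] -0.04752862183604459 [[308.8533211    0.         320.45100496]
 [  0.         308.8533211  200.21982443]
 [  0.           0.           1.        ]]
can_red []
can_yellow []
can_blue []
cap_red []
cap_yellow []
cap_blue []
grey_can []
test_board []
```

View pics/scene0.png

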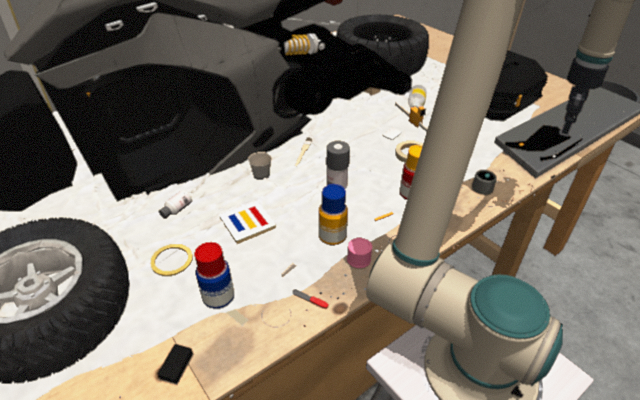

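View pics/top0.png

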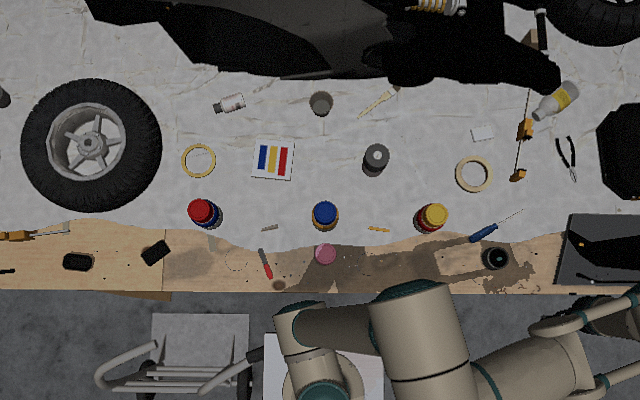

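```bash
python3 - <<'E'
from h import *
for n in ['scene','top']:
    c=capture(n);P=cloud(c)
    for l in ['cap_red','cap_yellow','cap_blue']:
        for m in masks_of(c,l):
            k=cv2.erode(m['pixels'].astype(np.uint8),np.ones((3,3)))>0
            q=P[k&(c['z_map']>0)]; zt=np.percentile(q[:,2],90)
            t=q[abs(q[:,2]-zt)<8]
            (cx,cy),r=cv2.minEnclosingCircle(t[:,:2].astype(np.float32))
            print(n,l,round(m['conf'],2),len(t),round(zt,1),'mean',t.mean(0).round(1),'circ',round(cx,1),round(cy,1),round(r,1))
    z=P[...,2]; m=(abs(z)<25)&(c['z_map']>0); print('table',np.median(z[m]))
E
```

```text
scene cap_red 0.78 474 147.2 mean [457.  317.2 145.6] circ 459.0 316.5 27.6
scene cap_yellow 0.68 206 93.7 mean [436.5 325.   92.9] circ 450.3 318.8 32.4
scene cap_yellow 0.59 120 148.7 mean [ 459.9 -269.9  147.1] circ 455.8 -275.0 28.5
scene cap_blue 0.84 302 147.8 mean [453.8   2.6 146.4] circ 456.4 0.4 28.1
scene cap_blue 0.8 342 48.1 mean [3.58e+02 1.00e-01 4.63e+01] circ 359.5 -1.2 27.4
table 4.737884912224899
top cap_red 0.86 355 148.7 mean [460.4 314.5 145.8] circ 460.7 314.8 28.1
top cap_yellow 0.63 330 148.8 mean [ 452.  -278.5  145.7] circ 452.4 -278.8 27.2
top cap_blue 0.84 311 149.1 mean [455.2  -1.2 145.5] circ 455.9 -1.5 26.3
top cap_blue 0.66 278 49.0 mean [359.   -3.4  45.8] circ 359.1 -4.1 25.8
table 3.5716380107974146
```

The scene shows the red cap on the blue can (210,255), the blue cap on the yellow can (333,195) and the yellow cap on the red can (412,158). The pink look-alike is at (359,252). The board is free. I'll align the tool with the world axes first.

>>> {"fn": "jog_arm", "kwargs": {"rows": [{"claw": 8.5,"delta_pos": [0,0,0],"spin": 0.14},{"claw": 8.5,"delta_pos": [0,0,0],"spin": 0.28},{"claw": 8.5,"delta_pos": [0,0,0],"spin": 0.396},{"claw": 8.5,"delta_pos": [0,0,0],"spin": 0.396},{"claw": 8.5,"delta_pos": [0,0,0],"spin": 0.396}], "squeeze": 30}}

```text
time_s: 2.25
tool_pos: [221.7, -530.6, 404.7]
tool_rot: [3.141, 0.003, 0.0]
contact_force: [0.9, 0.6, -0.0]
grip_width: 0.997
```

```bash
python3 - <<'E'
from h import *
o=get_obs();print(o['tool_pos'],o['tool_rot'],o['qpos'],R.from_rotvec(o['tool_rot']).as_matrix().round(3),grip_depth)
E
```

```text
[ 221.70328692 -530.56606584  404.73775396] [3.14146966e+00 3.48678873e-03 8.38047989e-05] [-1.29597909e+00  2.75893929e-01  1.50488428e+00  1.90638127e-05
  1.36068347e+00  2.72593422e-01] [[ 1.     0.002  0.   ]
 [ 0.002 -1.    -0.   ]
 [ 0.     0.    -1.   ]] 154.70000000000002
```

>>> {"fn": "jog_arm", "kwargs": {"rows": [{"claw": 8.5,"delta_pos": [2.5,-4.2,0],"spin": 0},{"claw": 8.5,"delta_pos": [5,-8.4,0],"spin": 0},{"claw": 8.5,"delta_pos": [7.5,-12.6,0],"spin": 0},{"claw": 8.5,"delta_pos": [10,-16.8,0],"spin": 0},{"claw": 8.5,"delta_pos": [12.5,-21,0],"spin": 0}]}}

```text
time_s: 2.75
tool_pos: [347.3, -318.9, 404.9]
tool_rot: [3.141, 0.002, 0.001]
contact_force: [1.0, -0.4, -0.1]
grip_width: 0.994
```

>>> {"fn": "jog_arm", "kwargs": {"rows": [{"claw": 8.5,"delta_pos": [2.5,-4.3,0],"spin": 0},{"claw": 8.5,"delta_pos": [2.5,-4.3,0],"spin": 0},{"claw": 8.5,"delta_pos": [2.5,-4.3,0],"spin": 0},{"claw": 8.5,"delta_pos": [2.5,-4.3,0],"spin": 0},{"claw": 8.5,"delta_pos": [2.5,-4.3,0],"spin": 0}]}}

```text
time_s: 3.25
tool_pos: [371.2, -278.9, 404.7]
tool_rot: [3.141, -0.003, -0.0]
contact_force: [-0.6, 0.7, 0.4]
grip_width: 0.995
```

```bash
cat >> h.py <<'E'
def look(n,labels,lo=8):
    o=get_obs();print('tcp',o['tool_pos'].round(1),'t',o['time_s'],'f',o['contact_force'].round(1),'g',round(o['grip_width'],3))
    c=capture('wrist');P=cloud(c);save(c,n)
    for l in labels:
        for m in masks_of(c,l):
            k=m['pixels']&(c['z_map']>0)
            q=P[k]
            if len(q)<30: continue
            zt=np.percentile(q[:,2],70); t=q[abs(q[:,2]-zt)<lo]
            (cx,cy),r=cv2.minEnclosingCircle(t[:,:2].astype(np.float32))
            print(l,round(m['conf'],2),len(t),'z',round(np.median(t[:,2]),1),'mean',t.mean(0).round(1),'circ',round(cx,1),round(cy,1),round(r,1))
    return c,P
E
python3 - <<'E'
from h import *
c,P=look('w1',['cap_yellow','can_red'])
print(c['xyz'])
E
```

```text
tcp [ 371.2 -278.9  404.7] t 3.25 f [-0.6  0.7  0.4] g 0.995
cap_yellow 0.56 5102 z 144.1 mean [ 455.3 -280.1  144.2] circ 454.8 -280.1 28.4
can_red 0.48 28 z 90.5 mean [ 453.4 -253.3   90.5] circ 457.6 -259.6 29.1
can_red 0.4 5129 z 144.1 mean [ 455.4 -280.   144.2] circ 454.7 -280.2 28.4
[ 453.37783031 -279.04234439  373.02625041]
```

View pics/w1.png

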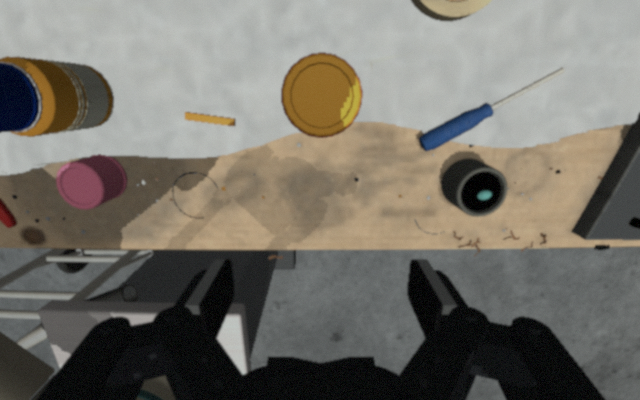

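The wrist view shows the yellow cap on the red can at (321,95). Next I'll look at the middle can and the blue can.

>>> {"fn": "jog_arm", "kwargs": {"rows": [{"claw": 8.5,"delta_pos": [0,-5,0],"spin": 0},{"claw": 8.5,"delta_pos": [0,-10,0],"spin": 0},{"claw": 8.5,"delta_pos": [0,-15,0],"spin": 0},{"claw": 8.5,"delta_pos": [0,-20,0],"spin": 0},{"claw": 8.5,"delta_pos": [0,-24,0],"spin": 0}]}}

```text
time_s: 3.9
tool_pos: [371.1, -36.1, 404.8]
tool_rot: [-3.141, 0.002, -0.001]
contact_force: [1.2, -0.3, -0.4]
grip_width: 0.995
```

>>> {"fn": "jog_arm", "kwargs": {"rows": [{"claw": 8.5,"delta_pos": [0,-4,0],"spin": 0},{"claw": 8.5,"delta_pos": [0,-4,0],"spin": 0},{"claw": 8.5,"delta_pos": [0,-4,0],"spin": 0},{"claw": 8.5,"delta_pos": [0,-4,0],"spin": 0},{"claw": 8.5,"delta_pos": [0,-4,0],"spin": 0}]}}

```text
time_s: 4.4
tool_pos: [372.1, 1.1, 404.6]
tool_rot: [3.141, -0.005, -0.0]
contact_force: [-0.1, 0.6, -0.3]
grip_width: 0.996
```

```bash
python3 - <<'E'
from h import *
c,P=look('w2',['cap_blue'])
E
```

```text
tcp [372.1   1.1 404.6] t 4.4 f [-0.1  0.6 -0.3] g 0.996
cap_blue 0.93 5265 z 144.2 mean [459.4  -1.7 144.2] circ 458.7 -1.9 28.5
cap_blue 0.87 2003 z 44.1 mean [362.2  -4.3  44.1] circ 361.1 -4.3 28.5
```

>>> {"fn": "jog_arm", "kwargs": {"rows": [{"claw": 8.5,"delta_pos": [0,-5,0],"spin": 0},{"claw": 8.5,"delta_pos": [0,-10,0],"spin": 0},{"claw": 8.5,"delta_pos": [0,-15,0],"spin": 0},{"claw": 8.5,"delta_pos": [0,-20,0],"spin": 0},{"claw": 8.5,"delta_pos": [0,-25,0],"spin": 0}]}}

```text
time_s: 5.0
tool_pos: [372.1, 253.7, 404.8]
tool_rot: [3.141, -0.003, 0.001]
contact_force: [2.2, -0.2, 0.5]
grip_width: 0.998
```

>>> {"fn": "jog_arm", "kwargs": {"rows": [{"claw": 8.5,"delta_pos": [0,-4,0],"spin": 0},{"claw": 8.5,"delta_pos": [0,-6.5,0],"spin": 0},{"claw": 8.5,"delta_pos": [0,-6.5,0],"spin": 0},{"claw": 8.5,"delta_pos": [0,-6.5,0],"spin": 0},{"claw": 8.5,"delta_pos": [0,-6.5,0],"spin": 0}]}}

```text
time_s: 5.5
tool_pos: [372.1, 316.2, 404.5]
tool_rot: [3.14, -0.003, -0.001]
contact_force: [0.8, -0.5, 0.1]
grip_width: 0.997
```

```bash
python3 - <<'E'
from h import *
c,P=look('w3',['cap_red'])
E
```

```text
tcp [372.1 316.2 404.5] t 5.5 f [ 0.8 -0.5  0.1] g 0.997
cap_red 0.62 5315 z 144.1 mean [462.7 315.6 144.2] circ 462.1 315.5 28.5
```

View pics/w3.png

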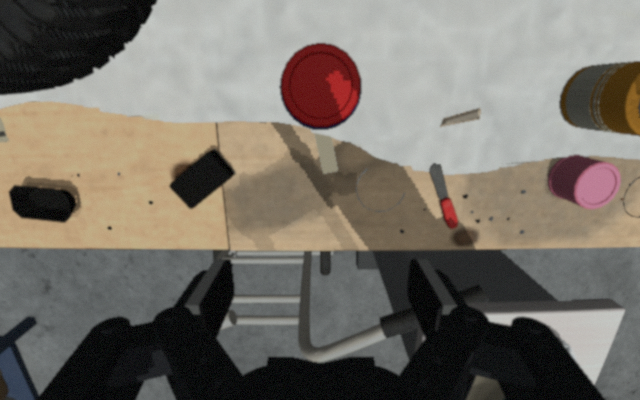

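The red cap on the blue can is at (321,85), world position (462,315.5). I'll move over it and go down.

>>> {"fn": "jog_arm", "kwargs": {"rows": [{"claw": 8.5,"delta_pos": [4.5,0.05,0],"spin": 0},{"claw": 8.5,"delta_pos": [9,0.05,0],"spin": 0},{"claw": 8.5,"delta_pos": [9,0.05,0],"spin": 0},{"claw": 8.5,"delta_pos": [9,0.05,4],"spin": 0},{"claw": 8.5,"delta_pos": [9,0.05,8],"spin": 0}]}}

```text
time_s: 6.1
tool_pos: [462.5, 315.9, 325.0]
tool_rot: [-3.14, 0.004, -0.005]
contact_force: [-0.1, 0.2, -0.4]
grip_width: 0.996
```

>>> {"fn": "jog_arm", "kwargs": {"rows": [{"claw": 8.5,"delta_pos": [0,0,2],"spin": 0},{"claw": 8.5,"delta_pos": [0,0,4.2],"spin": 0},{"claw": 8.5,"delta_pos": [0,0,4.2],"spin": 0},{"claw": 8.5,"delta_pos": [0,0,4.2],"spin": 0},{"claw": 8.5,"delta_pos": [0,0,4.2],"spin": 0}]}}

```text
time_s: 6.6
tool_pos: [462.3, 316.8, 284.2]
tool_rot: [-3.14, 0.001, -0.004]
contact_force: [-0.6, 0.8, -0.1]
grip_width: 0.995
```

```bash
python3 - <<'E'
from h import *
c,P=look('w4',[])
E
```

```text
tcp [462.3 316.8 284.2] t 6.6 f [-0.6  0.8 -0.1] g 0.995
```

View pics/w4.png

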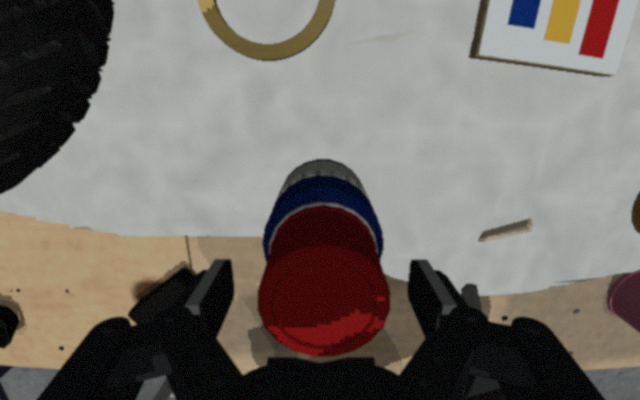

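The cap sits at (258–390, 300), nearly centred between the pads at 232 and 411. I'll shift 1 mm and close gently.

>>> {"fn": "jog_arm", "kwargs": {"rows": [{"claw": 8.5,"delta_pos": [0,0.1,0.3],"spin": 0},{"claw": 7.0,"delta_pos": [0,0.1,0.3],"spin": 0},{"claw": 6.4,"delta_pos": [0,0.1,0.3],"spin": 0},{"claw": 6.0,"delta_pos": [0,0.1,0.3],"spin": 0},{"claw": 5.7,"delta_pos": [0,0.1,0.3],"spin": 0}], "squeeze": 25}}

```text
time_s: 7.15
tool_pos: [461.9, 315.9, 279.7]
tool_rot: [3.141, -0.0, 0.0]
contact_force: [0.1, 0.1, -0.1]
grip_width: 0.669
```

>>> {"fn": "jog_arm", "kwargs": {"rows": [{"claw": 5.0,"delta_pos": [0,0,0],"spin": 0},{"claw": 5.0,"delta_pos": [0,0,0],"spin": 0},{"claw": 5.0,"delta_pos": [0,0,0],"spin": 0},{"claw": 5.0,"delta_pos": [0,0,0],"spin": 0},{"claw": 5.0,"delta_pos": [0,0,0],"spin": 0}]}}

```text
time_s: 7.65
tool_pos: [462.0, 315.9, 279.9]
tool_rot: [-3.141, 0.0, -0.001]
contact_force: [0.2, -0.0, 3.6]
grip_width: 0.65
```

```bash
python3 - <<'E'
from h import *
c,P=look('w5',['cap_red'])
print(grip_depth)
E
```

```text
tcp [462.  315.9 279.9] t 7.65 f [ 0.2 -0.   3.6] g 0.65
cap_red 0.85 13279 z 143.9 mean [465.9 315.7 143.8] circ 462.2 315.9 29.0
154.70000000000002
```

View pics/w5.png

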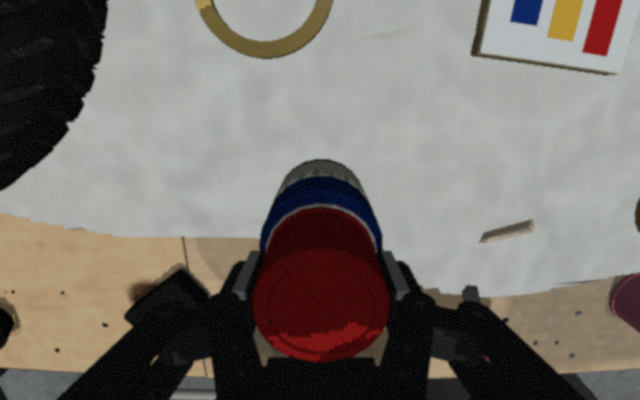

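Gripped (opening 55.5 mm). I'll lift straight up 50 mm to clear the neck, then go on up.

>>> {"fn": "jog_arm", "kwargs": {"rows": [{"claw": 5.0,"delta_pos": [0,0,-0.8],"spin": 0},{"claw": 5.0,"delta_pos": [0,0,-2],"spin": 0},{"claw": 5.0,"delta_pos": [0,0,-4],"spin": 0},{"claw": 5.0,"delta_pos": [0,0,-7],"spin": 0},{"claw": 5.0,"delta_pos": [0,0,-10],"spin": 0}]}}

```text
time_s: 8.25
tool_pos: [461.7, 315.8, 381.1]
tool_rot: [3.141, -0.0, -0.001]
contact_force: [0.0, -0.4, -0.7]
grip_width: 0.652
```

>>> {"fn": "jog_arm", "kwargs": {"rows": [{"claw": 5.0,"delta_pos": [-9,0,-2],"spin": 0},{"claw": 5.0,"delta_pos": [-9,0,-2],"spin": 0},{"claw": 5.0,"delta_pos": [-9,0,-2],"spin": 0},{"claw": 5.0,"delta_pos": [-9,0,-2],"spin": 0},{"claw": 5.0,"delta_pos": [-9,0,-2],"spin": 0}]}}

```text
time_s: 8.75
tool_pos: [372.6, 316.0, 400.0]
tool_rot: [-3.141, 0.0, -0.002]
contact_force: [0.3, -0.0, -0.2]
grip_width: 0.653
```

```bash
cat >> h.py <<'E'
def neck(c,P,x,y,zlo,zhi,rad=60):
    z=P[...,2];k=(c['z_map']>0)&(np.hypot(P[...,0]-x,P[...,1]-y)<rad)&(z>zlo)&(z<zhi)
    q=P[k]
    if len(q)<5: print('neck none',zlo,zhi);return
    (cx,cy),r=cv2.minEnclosingCircle(q[:,:2].astype(np.float32));print('z',zlo,zhi,len(q),'mean',q.mean(0).round(1),'circ',round(cx,1),round(cy,1),round(r,1))
E
python3 - <<'E'
from h import *
c,P=look('w6',['can_blue','cap_red'])
for a,b in [(125,140),(105,125),(93,103)]: neck(c,P,462,316,a,b)
E
```

```text
tcp [372.6 316.  400. ] t 8.75 f [ 0.3 -0.  -0.2] g 0.653
can_blue 0.83 2287 z 125.7 mean [462.2 315.6 124.4] circ 462.0 315.5 22.1
cap_red 0.83 13189 z 264.1 mean [376.7 315.9 264. ] circ 372.8 315.9 28.9
z 125 140 1622 mean [462.2 315.6 127.9] circ 462.3 315.8 17.4
z 105 125 1500 mean [462.3 315.6 118.2] circ 462.2 315.6 24.5
z 93 103 2019 mean [462.3 315.6  97.8] circ 462.1 316.0 34.4
```

View pics/w6.png

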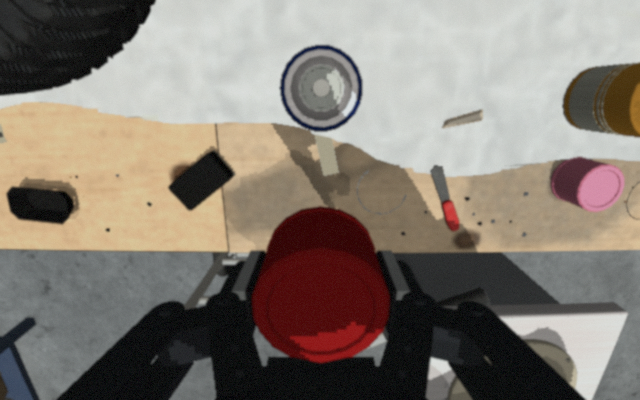

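The bare blue can is unmoved at (462.2,315.7), and the cap is held concentric with the TCP. Next the red cap goes to the board.

>>> {"fn": "jog_arm", "kwargs": {"rows": [{"claw": 5.0,"delta_pos": [4,2.7,0],"spin": 0},{"claw": 5.0,"delta_pos": [8,5.4,0],"spin": 0},{"claw": 5.0,"delta_pos": [12,8.1,0],"spin": 0},{"claw": 5.0,"delta_pos": [16,10.8,0],"spin": 0},{"claw": 5.0,"delta_pos": [20,13.5,0],"spin": 0}]}}

```text
time_s: 9.4
tool_pos: [574.1, 179.2, 398.9]
tool_rot: [3.142, -0.002, -0.001]
contact_force: [1.1, 0.9, -0.0]
grip_width: 0.649
```

>>> {"fn": "jog_arm", "kwargs": {"rows": [{"claw": 5.0,"delta_pos": [4.7,3.1,0],"spin": 0},{"claw": 5.0,"delta_pos": [4.7,3.1,3],"spin": 0},{"claw": 5.0,"delta_pos": [4.7,3.1,7.5],"spin": 0},{"claw": 5.0,"delta_pos": [4.7,3.1,12],"spin": 0},{"claw": 5.0,"delta_pos": [4.7,3.1,16],"spin": 0}]}}

```text
time_s: 9.9
tool_pos: [619.2, 148.9, 236.6]
tool_rot: [3.141, -0.002, -0.003]
contact_force: [0.5, 1.0, -1.1]
grip_width: 0.65
```

>>> {"fn": "jog_arm", "kwargs": {"rows": [{"claw": 5.0,"delta_pos": [0,0,0],"spin": 0},{"claw": 5.0,"delta_pos": [0,0,0],"spin": 0},{"claw": 5.0,"delta_pos": [0,0,0.5],"spin": 0},{"claw": 5.0,"delta_pos": [0,0,1],"spin": 0},{"claw": 5.0,"delta_pos": [0,0,1],"spin": 0}]}}

```text
time_s: 10.4
tool_pos: [619.0, 149.9, 230.7]
tool_rot: [-3.141, 0.0, -0.003]
contact_force: [0.0, 0.3, -0.4]
grip_width: 0.652
```

```bash
python3 - <<'E'
from h import *
c,P=look('w7',['cap_red','test_board'])
c=capture('scene');save(c,'s7')
E
```

```text
tcp [619.  149.9 230.7] t 10.4 f [ 0.   0.3 -0.4] g 0.652
cap_red 0.68 13185 z 94.7 mean [623.2 149.7  94.6] circ 619.6 149.9 28.7
test_board 0.86 16811 z 17.3 mean [650.8 143.5  17.2] circ 637.0 144.1 69.2
```

View pics/w7.png

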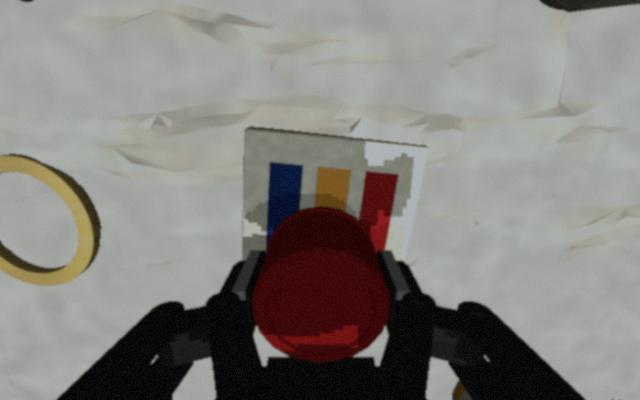

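View pics/s7.png

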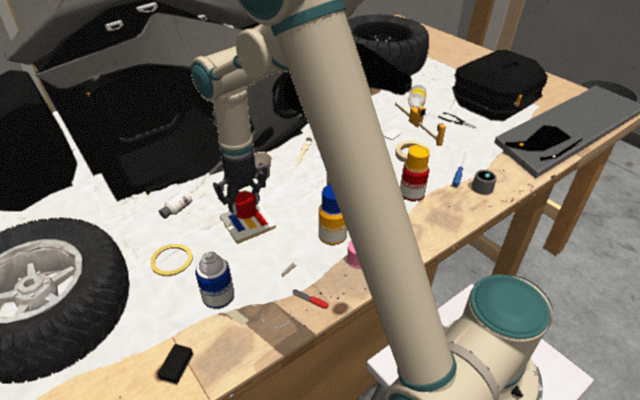

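The cap hangs over the board, about 33 mm above it. I'll lower it.

>>> {"fn": "jog_arm", "kwargs": {"rows": [{"claw": 5.0,"delta_pos": [0.2,0,1],"spin": 0},{"claw": 5.0,"delta_pos": [0.2,0,2.2],"spin": 0},{"claw": 5.0,"delta_pos": [0.2,0,2.8],"spin": 0},{"claw": 5.0,"delta_pos": [0.2,0,3.0],"spin": 0},{"claw": 5.0,"delta_pos": [0.2,0,3.1],"spin": 0}]}}

```text
time_s: 11.1
tool_pos: [620.6, 149.8, 198.0]
tool_rot: [3.141, -0.0, -0.002]
contact_force: [-0.7, 0.6, 0.5]
grip_width: 0.648
```

>>> {"fn": "jog_arm", "kwargs": {"rows": [{"claw": 5.0,"delta_pos": [0,0,0.05],"spin": 0},{"claw": 5.0,"delta_pos": [0,0,0.1],"spin": 0},{"claw": 5.0,"delta_pos": [0,0,0.1],"spin": 0},{"claw": 5.0,"delta_pos": [0,0,0.1],"spin": 0},{"claw": 5.0,"delta_pos": [0,0,0.1],"spin": 0}]}}

```text
time_s: 11.6
tool_pos: [621.0, 149.8, 197.9]
tool_rot: [-3.142, 0.0, -0.001]
contact_force: [-0.5, -0.6, 0.5]
grip_width: 0.653
```

>>> {"fn": "jog_arm", "kwargs": {"rows": [{"claw": 5.0,"delta_pos": [0,0,0.05],"spin": 0},{"claw": 5.0,"delta_pos": [0,0,0.1],"spin": 0},{"claw": 5.0,"delta_pos": [0,0,0.1],"spin": 0},{"claw": 5.0,"delta_pos": [0,0,0.1],"spin": 0},{"claw": 5.0,"delta_pos": [0,0,0.1],"spin": 0}]}}

```text
time_s: 12.1
tool_pos: [620.9, 149.9, 197.9]
tool_rot: [-3.142, 0.0, -0.002]
contact_force: [-1.3, 0.3, 6.3]
grip_width: 0.652
```

The board carries it now (6 N), and TCP minus rim comes to 180 mm. I'll release and go up.

>>> {"fn": "jog_arm", "kwargs": {"rows": [{"claw": 6.2,"delta_pos": [0,0,-0.1],"spin": 0},{"claw": 7.0,"delta_pos": [0,0,-0.1],"spin": 0},{"claw": 8.5,"delta_pos": [0,0,-0.1],"spin": 0},{"claw": 8.5,"delta_pos": [0,0,-0.1],"spin": 0},{"claw": 8.5,"delta_pos": [0,0,-0.1],"spin": 0}]}}

```text
time_s: 12.6
tool_pos: [620.8, 149.8, 197.4]
tool_rot: [3.141, -0.0, -0.001]
contact_force: [0.0, 0.6, -0.2]
grip_width: 0.995
```

>>> {"fn": "jog_arm", "kwargs": {"rows": [{"claw": 8.5,"delta_pos": [0,0,-3],"spin": 0},{"claw": 8.5,"delta_pos": [0,0,-7],"spin": 0},{"claw": 8.5,"delta_pos": [0,0,-11.5],"spin": 0},{"claw": 8.5,"delta_pos": [0,0,-16],"spin": 0},{"claw": 8.5,"delta_pos": [0,0,-20.5],"spin": 0}]}}

```text
time_s: 13.1
tool_pos: [620.5, 149.8, 404.4]
tool_rot: [3.142, -0.0, -0.0]
contact_force: [1.2, -0.1, -0.1]
grip_width: 0.995
```

>>> {"fn": "jog_arm", "kwargs": {"rows": [{"claw": 8.5,"delta_pos": [-4.5,0,0],"spin": 0},{"claw": 8.5,"delta_pos": [-9,0,0],"spin": 0},{"claw": 8.5,"delta_pos": [-9,0,0],"spin": 0},{"claw": 8.5,"delta_pos": [-9,0,0],"spin": 0},{"claw": 8.5,"delta_pos": [-9,0,0],"spin": 0}]}}

```text
time_s: 13.6
tool_pos: [531.6, 149.9, 402.9]
tool_rot: [-3.142, 0.0, -0.003]
contact_force: [0.2, -0.4, -0.2]
grip_width: 0.993
```

```bash
python3 - <<'E'
from h import *
c,P=look('w8',['cap_red'])
E
```

```text
tcp [531.6 149.9 402.9] t 13.6 f [ 0.2 -0.4 -0.2] g 0.993
cap_red 0.79 2897 z 62.1 mean [621.9 149.6  62.2] circ 621.3 149.7 28.3
```

View pics/w8.png

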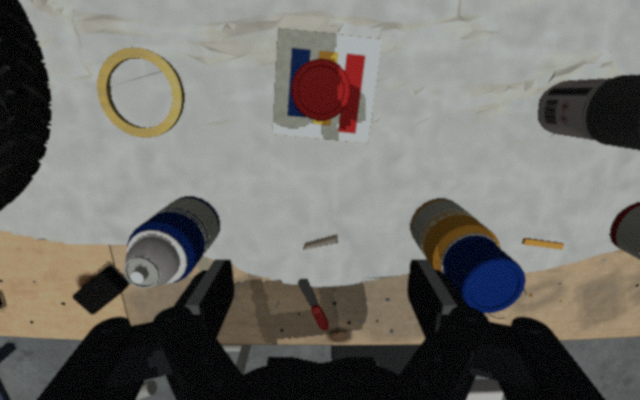

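The red cap stands on the board at (321,90). Now the blue cap on the yellow can, at (458.7,−1.8).

>>> {"fn": "jog_arm", "kwargs": {"rows": [{"claw": 8.5,"delta_pos": [-2,4,0],"spin": 0},{"claw": 8.5,"delta_pos": [-4,8,0],"spin": 0},{"claw": 8.5,"delta_pos": [-6,12,0],"spin": 0},{"claw": 8.5,"delta_pos": [-7.3,15.2,0],"spin": 0},{"claw": 8.5,"delta_pos": [-7.3,15.2,0],"spin": 0}]}}

```text
time_s: 14.2
tool_pos: [457.3, -5.2, 402.7]
tool_rot: [3.14, -0.008, -0.001]
contact_force: [0.6, 0.6, -0.5]
grip_width: 0.996
```

>>> {"fn": "jog_arm", "kwargs": {"rows": [{"claw": 8.5,"delta_pos": [0,0,0],"spin": 0},{"claw": 8.5,"delta_pos": [0,0,4],"spin": 0},{"claw": 8.5,"delta_pos": [0,0,8],"spin": 0},{"claw": 8.5,"delta_pos": [0,0,8],"spin": 0},{"claw": 8.5,"delta_pos": [0,0,8],"spin": 0}]}}

```text
time_s: 14.7
tool_pos: [458.7, -1.5, 322.7]
tool_rot: [-3.141, -0.002, 0.002]
contact_force: [-0.2, -0.7, 0.4]
grip_width: 0.992
```

```bash
python3 - <<'E'
from h import *
c,P=look('w9',['cap_blue'])
E
```

```text
tcp [458.7  -1.5 322.7] t 14.7 f [-0.2 -0.7  0.4] g 0.992
cap_blue 0.94 1006 z 44.2 mean [348.7  -5.1  44.2] circ 358.9 -4.6 27.9
cap_blue 0.9 7951 z 144.0 mean [461.5  -1.8 144. ] circ 459.1 -1.5 28.6
cap_blue 0.27 888 z 31.6 mean [461.2 283.1  31.7] circ 459.5 296.9 31.5
```

View pics/w9.png

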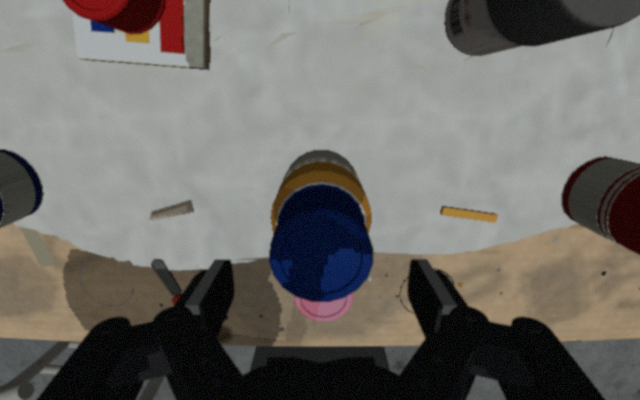

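The blue cap is centred between the pads at (321,250). I'll go down and grip it.

>>> {"fn": "jog_arm", "kwargs": {"rows": [{"claw": 8.5,"delta_pos": [0,0,2],"spin": 0},{"claw": 8.5,"delta_pos": [0,0,4],"spin": 0},{"claw": 8.5,"delta_pos": [0,0,4.3],"spin": 0},{"claw": 8.5,"delta_pos": [0,0,4.3],"spin": 0},{"claw": 7.0,"delta_pos": [0,0,4.3],"spin": 0}]}}

```text
time_s: 15.3
tool_pos: [458.7, -2.2, 281.2]
tool_rot: [3.141, -0.0, 0.005]
contact_force: [1.2, 0.1, -0.6]
grip_width: 0.853
```

>>> {"fn": "jog_arm", "kwargs": {"rows": [{"claw": 6.4,"delta_pos": [0,0,0],"spin": 0},{"claw": 6.0,"delta_pos": [0,0,0],"spin": 0},{"claw": 5.6,"delta_pos": [0,0,0],"spin": 0},{"claw": 5.0,"delta_pos": [0,0,0],"spin": 0},{"claw": 5.0,"delta_pos": [0,0,0],"spin": 0}]}}

```text
time_s: 15.8
tool_pos: [458.1, -2.2, 280.5]
tool_rot: [3.141, -0.001, 0.002]
contact_force: [-0.9, -0.5, 5.7]
grip_width: 0.653
```

>>> {"fn": "jog_arm", "kwargs": {"rows": [{"claw": 5.0,"delta_pos": [0,0,0],"spin": 0},{"claw": 5.0,"delta_pos": [0,0,0],"spin": 0},{"claw": 5.0,"delta_pos": [0,0,0],"spin": 0},{"claw": 5.0,"delta_pos": [0,0,0],"spin": 0},{"claw": 5.0,"delta_pos": [0,0,0],"spin": 0}]}}

```text
time_s: 16.3
tool_pos: [458.1, -2.2, 280.5]
tool_rot: [3.141, -0.001, 0.002]
contact_force: [-1.7, -0.1, 6.2]
grip_width: 0.651
```

>>> {"fn": "jog_arm", "kwargs": {"rows": [{"claw": 5.0,"delta_pos": [0,0,-0.8],"spin": 0},{"claw": 5.0,"delta_pos": [0,0,-2],"spin": 0},{"claw": 5.0,"delta_pos": [0,0,-4],"spin": 0},{"claw": 5.0,"delta_pos": [0,0,-7],"spin": 0},{"claw": 5.0,"delta_pos": [0,0,-10],"spin": 0}]}}

```text
time_s: 16.8
tool_pos: [457.5, -2.1, 380.6]
tool_rot: [-3.141, 0.0, 0.002]
contact_force: [1.8, -0.2, -0.3]
grip_width: 0.65
```

>>> {"fn": "jog_arm", "kwargs": {"rows": [{"claw": 5.0,"delta_pos": [-4.5,0,-2],"spin": 0},{"claw": 5.0,"delta_pos": [-9,0,-2],"spin": 0},{"claw": 5.0,"delta_pos": [-9,0,-2],"spin": 0},{"claw": 5.0,"delta_pos": [-9,0,-2],"spin": 0},{"claw": 5.0,"delta_pos": [-9,0,-2],"spin": 0}]}}

```text
time_s: 17.3
tool_pos: [368.5, -2.2, 400.0]
tool_rot: [3.141, -0.0, 0.002]
contact_force: [-0.3, 0.4, -1.0]
grip_width: 0.652
```

```bash
python3 - <<'E'
from h import *
c,P=look('w10',['cap_blue'])
for a,b in [(125,140),(105,125),(93,103)]: neck(c,P,459,-2,a,b)
E
```

```text
tcp [368.5  -2.2 400. ] t 17.3 f [-0.3  0.4 -1. ] g 0.652
cap_blue 0.91 13175 z 263.4 mean [372.9  -2.4 263.3] circ 369.6 -2.4 28.8
cap_blue 0.71 923 z 117.6 mean [ 451.4 -255.5  117.8] circ 452.7 -269.5 26.1
cap_blue 0.57 2005 z 44.1 mean [362.9  -4.2  44.1] circ 361.0 -4.2 28.4
z 125 140 1631 mean [459.   -1.7 127.9] circ 458.6 -1.8 17.5
z 105 125 1499 mean [458.7  -1.7 118.2] circ 458.8 -1.7 24.5
z 93 103 2007 mean [458.9  -1.9  97.7] circ 458.6 -1.6 34.2
```

View pics/w10.png

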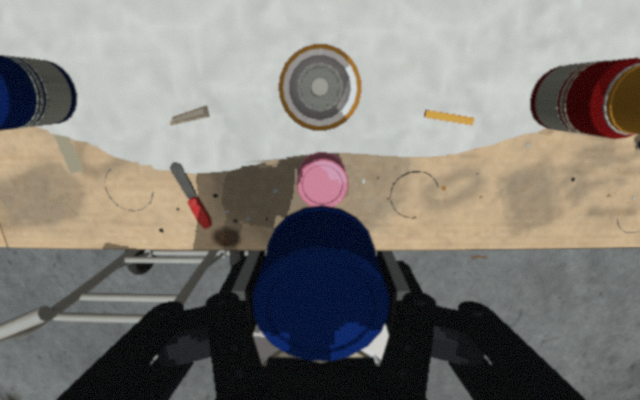

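The bare yellow can stands unmoved at (458.7,−1.7), and the blue cap is held straight. Now it goes to the blue can.

>>> {"fn": "jog_arm", "kwargs": {"rows": [{"claw": 5.0,"delta_pos": [1.8,-4.6,0],"spin": 0},{"claw": 5.0,"delta_pos": [3.6,-9.2,0],"spin": 0},{"claw": 5.0,"delta_pos": [5.4,-13.8,0],"spin": 0},{"claw": 5.0,"delta_pos": [7.2,-18.4,0],"spin": 0},{"claw": 5.0,"delta_pos": [8.3,-23,0],"spin": 0}]}}

```text
time_s: 17.9
tool_pos: [452.8, 230.5, 398.9]
tool_rot: [3.141, 0.0, 0.0]
contact_force: [1.2, 0.0, -1.1]
grip_width: 0.653
```

>>> {"fn": "jog_arm", "kwargs": {"rows": [{"claw": 5.0,"delta_pos": [1,-4.4,0],"spin": 0},{"claw": 5.0,"delta_pos": [1,-8.8,0],"spin": 0},{"claw": 5.0,"delta_pos": [1,-8.8,0],"spin": 0},{"claw": 5.0,"delta_pos": [1,-8.8,1],"spin": 0},{"claw": 5.0,"delta_pos": [1,-8.8,5],"spin": 0}]}}

```text
time_s: 18.4
tool_pos: [462.6, 316.3, 351.8]
tool_rot: [-3.138, 0.0, -0.013]
contact_force: [0.2, 0.5, -0.3]
grip_width: 0.654
```

>>> {"fn": "jog_arm", "kwargs": {"rows": [{"claw": 5.0,"delta_pos": [0,0,1],"spin": 0},{"claw": 5.0,"delta_pos": [0,0,2],"spin": 0},{"claw": 5.0,"delta_pos": [0,0,2],"spin": 0},{"claw": 5.0,"delta_pos": [0,0,2],"spin": 0},{"claw": 5.0,"delta_pos": [0,0,2],"spin": 0}]}}

```text
time_s: 18.9
tool_pos: [461.4, 315.8, 331.0]
tool_rot: [-3.14, 0.001, -0.004]
contact_force: [-0.3, 0.1, 0.5]
grip_width: 0.652
```

```bash
python3 - <<'E'
from h import *
c,P=look('w11',['cap_blue'])
q=P[(c['z_map']>0)&(np.hypot(P[...,0]-462,P[...,1]-316)<45)&(P[...,2]>60)&(P[...,2]<105)]
print(len(q),q.mean(0))
E
```

```text
tcp [461.4 315.8 331. ] t 18.9 f [-0.3  0.1  0.5] g 0.652
cap_blue 0.87 13240 z 194.3 mean [465.7 315.8 194.3] circ 461.7 315.4 29.3
cap_blue 0.57 1661 z 43.7 mean [363.6   6.2  43. ] circ 363.1 -2.6 28.4
3149 [484.00772784 315.43709703  92.4811746 ]
```

View pics/w11.png

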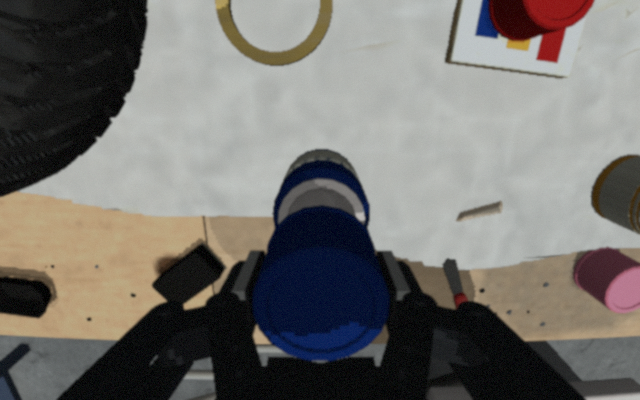

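The cap is centred over the can (can centre ≈ column 321, cap centre 321). I'll lower it until just above the neck.

>>> {"fn": "jog_arm", "kwargs": {"rows": [{"claw": 5.0,"delta_pos": [0,0,1.2],"spin": 0},{"claw": 5.0,"delta_pos": [0,0,2.4],"spin": 0},{"claw": 5.0,"delta_pos": [0,0,3.2],"spin": 0},{"claw": 5.0,"delta_pos": [0,0,3.5],"spin": 0},{"claw": 5.0,"delta_pos": [0,0,3.5],"spin": 0}]}}

```text
time_s: 19.5
tool_pos: [460.6, 315.8, 293.6]
tool_rot: [3.141, -0.0, -0.003]
contact_force: [-0.2, -0.8, -0.1]
grip_width: 0.652
```

>>> {"fn": "jog_arm", "kwargs": {"rows": [{"claw": 5.0,"delta_pos": [0,0,0.3],"spin": 0},{"claw": 5.0,"delta_pos": [0,0,0.6],"spin": 0},{"claw": 5.0,"delta_pos": [0,0,0.9],"spin": 0},{"claw": 5.0,"delta_pos": [0,0,1.2],"spin": 0},{"claw": 5.0,"delta_pos": [0,0,1.2],"spin": 0}]}}

```text
time_s: 20.0
tool_pos: [460.7, 315.8, 282.2]
tool_rot: [3.141, -0.0, -0.001]
contact_force: [-1.2, -0.2, -0.0]
grip_width: 0.649
```

>>> {"fn": "jog_arm", "kwargs": {"rows": [{"claw": 5.0,"delta_pos": [0,0,0.1],"spin": 0},{"claw": 5.0,"delta_pos": [0,0,0.2],"spin": 0},{"claw": 5.0,"delta_pos": [0,0,0.2],"spin": 0},{"claw": 5.0,"delta_pos": [0,0,0.2],"spin": 0},{"claw": 5.0,"delta_pos": [0,0,0.2],"spin": 0}]}}

```text
time_s: 20.5
tool_pos: [460.9, 315.9, 280.7]
tool_rot: [3.142, -0.0, 0.0]
contact_force: [-0.2, -0.5, -0.2]
grip_width: 0.653
```

>>> {"fn": "jog_arm", "kwargs": {"rows": [{"claw": 5.0,"delta_pos": [0,0,0.05],"spin": 0},{"claw": 5.0,"delta_pos": [0,0,0.1],"spin": 0},{"claw": 5.0,"delta_pos": [0,0,0.12],"spin": 0},{"claw": 5.0,"delta_pos": [0,0,0.12],"spin": 0},{"claw": 5.0,"delta_pos": [0,0,0.12],"spin": 0}]}}

```text
time_s: 21.0
tool_pos: [460.8, 315.9, 280.5]
tool_rot: [-3.141, 0.0, -0.001]
contact_force: [-1.1, -0.0, 6.5]
grip_width: 0.653
```

Seated: contact at TCP 280.5, the same height as at the pickup. I'll release, go up, and then look.

>>> {"fn": "jog_arm", "kwargs": {"rows": [{"claw": 6.0,"delta_pos": [0,0,-0.1],"spin": 0},{"claw": 6.6,"delta_pos": [0,0,-0.1],"spin": 0},{"claw": 7.5,"delta_pos": [0,0,-0.1],"spin": 0},{"claw": 8.5,"delta_pos": [0,0,-0.1],"spin": 0},{"claw": 8.5,"delta_pos": [0,0,-0.1],"spin": 0}]}}

```text
time_s: 21.5
tool_pos: [460.8, 315.9, 280.3]
tool_rot: [3.141, -0.0, -0.0]
contact_force: [0.5, -0.4, -1.0]
grip_width: 0.994
```

>>> {"fn": "jog_arm", "kwargs": {"rows": [{"claw": 8.5,"delta_pos": [0,0,-1],"spin": 0},{"claw": 8.5,"delta_pos": [0,0,-3],"spin": 0},{"claw": 8.5,"delta_pos": [0,0,-6],"spin": 0},{"claw": 8.5,"delta_pos": [0,0,-9],"spin": 0},{"claw": 8.5,"delta_pos": [0,0,-12.3],"spin": 0}]}}

```text
time_s: 22.0
tool_pos: [460.6, 315.8, 405.0]
tool_rot: [3.141, -0.0, -0.0]
contact_force: [0.3, 0.4, 0.1]
grip_width: 0.992
```

>>> {"fn": "jog_arm", "kwargs": {"rows": [{"claw": 8.5,"delta_pos": [-4.5,0,0],"spin": 0},{"claw": 8.5,"delta_pos": [-8.9,0,0],"spin": 0},{"claw": 8.5,"delta_pos": [-8.9,0,0],"spin": 0},{"claw": 8.5,"delta_pos": [-8.9,0,0],"spin": 0},{"claw": 8.5,"delta_pos": [-8.9,0,0],"spin": 0}]}}

```text
time_s: 22.5
tool_pos: [372.6, 316.1, 404.1]
tool_rot: [-3.141, 0.0, -0.003]
contact_force: [-0.1, 0.1, -0.4]
grip_width: 0.997
```

```bash
cat >> h.py <<'E'
def plane(P,c,x,y,z=144,r=22):
    q=P[(c['z_map']>0)&(np.hypot(P[...,0]-x,P[...,1]-y)<r)&(abs(P[...,2]-z)<12)]
    a=np.linalg.lstsq(np.c_[q[:,:2]-[x,y],np.ones(len(q))],q[:,2],rcond=None)[0];print('plane slope',a[:2].round(3),'z',a[2].round(1),len(q))
E
python3 - <<'E'
from h import *
c,P=look('w12',['cap_blue'])
plane(P,c,462,316)
neck(c,P,462,316,83,100)
E
```

```text
tcp [372.6 316.1 404.1] t 22.5 f [-0.1  0.1 -0.4] g 0.997
cap_blue 0.72 1900 z 44.0 mean [363.6  -0.6  43.7] circ 362.8 -2.6 29.0
cap_blue 0.58 5338 z 144.1 mean [462.1 315.8 144.2] circ 461.6 315.7 28.5
plane slope [0.008 0.002] z 143.7 3265
z 83 100 233 mean [443.  313.2  90.6] circ 462.1 315.8 36.2
```

View pics/w12.png

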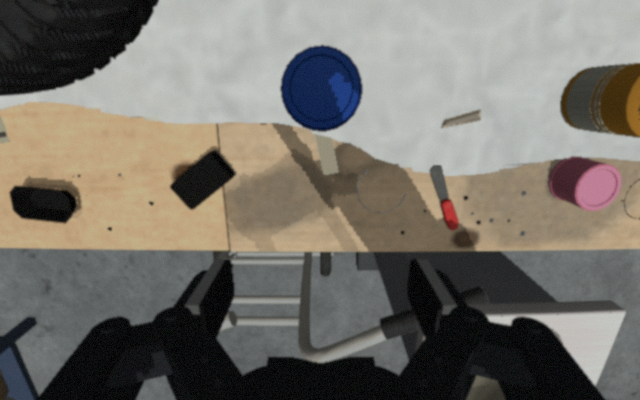

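Blue on blue is done: top at z 144 as before, level, centred. Now to the yellow cap on the red can.

>>> {"fn": "jog_arm", "kwargs": {"rows": [{"claw": 8.5,"delta_pos": [1,5,0],"spin": 0},{"claw": 8.5,"delta_pos": [2,10,0],"spin": 0},{"claw": 8.5,"delta_pos": [3,15,0],"spin": 0},{"claw": 8.5,"delta_pos": [4,20,0],"spin": 0},{"claw": 8.5,"delta_pos": [5,25,0],"spin": 0}]}}

```text
time_s: 23.1
tool_pos: [421.7, 68.5, 403.5]
tool_rot: [3.141, -0.001, 0.001]
contact_force: [1.1, 0.6, -0.3]
grip_width: 0.998
```

>>> {"fn": "jog_arm", "kwargs": {"rows": [{"claw": 8.5,"delta_pos": [1,5,0],"spin": 0},{"claw": 8.5,"delta_pos": [2,10,0],"spin": 0},{"claw": 8.5,"delta_pos": [3,15,0],"spin": 0},{"claw": 8.5,"delta_pos": [3.2,20,0],"spin": 0},{"claw": 8.5,"delta_pos": [3.2,25,0],"spin": 0}]}}

```text
time_s: 23.6
tool_pos: [453.4, -179.5, 403.3]
tool_rot: [3.142, -0.002, 0.001]
contact_force: [0.9, 0.2, -1.1]
grip_width: 1.0
```

>>> {"fn": "jog_arm", "kwargs": {"rows": [{"claw": 8.5,"delta_pos": [0,5,0],"spin": 0},{"claw": 8.5,"delta_pos": [0.05,9.6,0],"spin": 0},{"claw": 8.5,"delta_pos": [0.05,9.6,0],"spin": 0},{"claw": 8.5,"delta_pos": [0.05,9.6,4],"spin": 0},{"claw": 8.5,"delta_pos": [0.05,9.6,8],"spin": 0}]}}

```text
time_s: 24.1
tool_pos: [453.8, -273.5, 323.3]
tool_rot: [3.14, -0.003, 0.004]
contact_force: [0.0, -0.8, -0.1]
grip_width: 0.997
```

>>> {"fn": "jog_arm", "kwargs": {"rows": [{"claw": 8.5,"delta_pos": [0,0,0],"spin": 0},{"claw": 8.5,"delta_pos": [0,0,0],"spin": 0},{"claw": 8.5,"delta_pos": [0,0,0],"spin": 0},{"claw": 8.5,"delta_pos": [0,0,0],"spin": 0},{"claw": 8.5,"delta_pos": [0,0,0],"spin": 0}]}}

```text
time_s: 24.6
tool_pos: [453.7, -272.4, 325.2]
tool_rot: [3.14, 0.0, 0.004]
contact_force: [-0.7, 0.0, -0.3]
grip_width: 0.995
```

```bash
python3 - <<'E'
from h import *
c,P=look('w13',['cap_yellow'])
E
```

```text
tcp [ 453.7 -272.4  325.2] t 24.6 f [-0.7  0.  -0.3] g 0.995
cap_yellow 0.94 7732 z 144.0 mean [ 457.3 -279.9  144. ] circ 454.9 -280.0 28.5
```

View pics/w13.png

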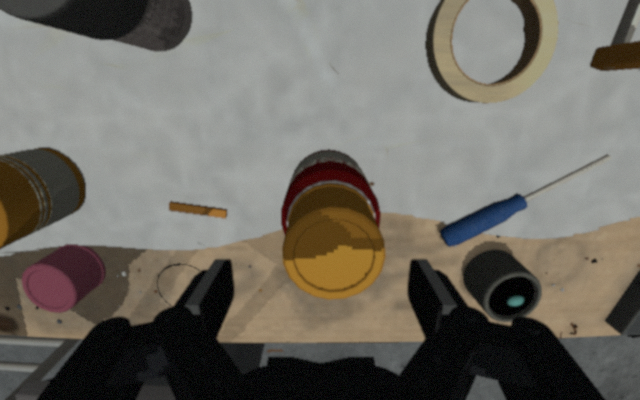

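The yellow cap is about 7.6 mm right of the pad centre. I'll correct that and go down.

>>> {"fn": "jog_arm", "kwargs": {"rows": [{"claw": 8.5,"delta_pos": [0.12,0.76,0],"spin": 0},{"claw": 8.5,"delta_pos": [0.12,0.76,0],"spin": 0},{"claw": 8.5,"delta_pos": [0.12,0.76,0],"spin": 0},{"claw": 8.5,"delta_pos": [0.12,0.76,0.8],"spin": 0},{"claw": 8.5,"delta_pos": [0.12,0.76,1.5],"spin": 0}]}}

```text
time_s: 25.2
tool_pos: [454.3, -279.8, 307.8]
tool_rot: [-3.141, 0.0, 0.0]
contact_force: [0.0, -0.5, -1.1]
grip_width: 0.995
```

>>> {"fn": "jog_arm", "kwargs": {"rows": [{"claw": 8.5,"delta_pos": [0,0,1.5],"spin": 0},{"claw": 8.5,"delta_pos": [0,0,2.8],"spin": 0},{"claw": 8.5,"delta_pos": [0,0,3],"spin": 0},{"claw": 8.5,"delta_pos": [0,0,3],"spin": 0},{"claw": 8.5,"delta_pos": [0,0,3],"spin": 0}]}}

```text
time_s: 25.7
tool_pos: [454.7, -280.0, 278.8]
tool_rot: [3.141, -0.0, 0.001]
contact_force: [-0.3, 0.8, 1.5]
grip_width: 0.995
```

```bash
python3 - <<'E'
from h import *
c,P=look('w14',['cap_yellow'])
E
```

```text
tcp [ 454.7 -280.   278.8] t 25.7 f [-0.3  0.8  1.5] g 0.995
cap_yellow 0.91 13238 z 143.9 mean [ 458.7 -280.1  143.8] circ 455.2 -280.0 28.5
```

>>> {"fn": "jog_arm", "kwargs": {"rows": [{"claw": 7.0,"delta_pos": [0,0,-0.12],"spin": 0},{"claw": 6.4,"delta_pos": [0,0,-0.12],"spin": 0},{"claw": 6.0,"delta_pos": [0,0,-0.12],"spin": 0},{"claw": 5.6,"delta_pos": [0,0,-0.12],"spin": 0},{"claw": 5.0,"delta_pos": [0,0,-0.12],"spin": 0}]}}

```text
time_s: 26.3
tool_pos: [454.5, -279.9, 280.2]
tool_rot: [3.141, -0.0, 0.001]
contact_force: [0.1, 0.6, 3.3]
grip_width: 0.65
```

>>> {"fn": "jog_arm", "kwargs": {"rows": [{"claw": 5.0,"delta_pos": [0,0,0],"spin": 0},{"claw": 5.0,"delta_pos": [0,0,0],"spin": 0},{"claw": 5.0,"delta_pos": [0,0,0],"spin": 0},{"claw": 5.0,"delta_pos": [0,0,0],"spin": 0},{"claw": 5.0,"delta_pos": [0,0,0],"spin": 0}]}}

```text
time_s: 26.8
tool_pos: [454.5, -279.9, 280.1]
tool_rot: [3.141, -0.0, 0.001]
contact_force: [-0.2, 1.3, 5.4]
grip_width: 0.647
```

>>> {"fn": "jog_arm", "kwargs": {"rows": [{"claw": 5.0,"delta_pos": [0,0,-0.8],"spin": 0},{"claw": 5.0,"delta_pos": [0,0,-2],"spin": 0},{"claw": 5.0,"delta_pos": [0,0,-4],"spin": 0},{"claw": 5.0,"delta_pos": [0,0,-7],"spin": 0},{"claw": 5.0,"delta_pos": [0,0,-10],"spin": 0}]}}

```text
time_s: 27.3
tool_pos: [454.3, -279.8, 381.1]
tool_rot: [-3.142, 0.0, 0.0]
contact_force: [0.5, -1.4, 0.0]
grip_width: 0.651
```

>>> {"fn": "jog_arm", "kwargs": {"rows": [{"claw": 5.0,"delta_pos": [-4.5,0,-2],"spin": 0},{"claw": 5.0,"delta_pos": [-9,0,-2],"spin": 0},{"claw": 5.0,"delta_pos": [-9,0,-2],"spin": 0},{"claw": 5.0,"delta_pos": [-9,0,-2],"spin": 0},{"claw": 5.0,"delta_pos": [-9,0,-2],"spin": 0}]}}

```text
time_s: 27.8
tool_pos: [365.1, -280.1, 400.1]
tool_rot: [3.141, -0.0, 0.002]
contact_force: [-0.4, -0.4, 0.1]
grip_width: 0.65
```

```bash
python3 - <<'E'
from h import *
c,P=look('w15',['cap_yellow'])
for a,b in [(125,140),(105,125),(93,103)]: neck(c,P,455,-280,a,b)
E
```

```text
tcp [ 365.1 -280.1  400.1] t 27.8 f [-0.4 -0.4  0.1] g 0.65
cap_yellow 0.75 13222 z 263.9 mean [ 369.  -280.5  263.8] circ 364.9 -280.7 29.3
z 125 140 1625 mean [ 454.9 -280.1  127.9] circ 454.7 -280.1 17.5
z 105 125 1491 mean [ 454.4 -280.   118.2] circ 454.5 -280.1 24.5
z 93 103 2034 mean [ 455.  -280.1   97.7] circ 454.8 -280.4 34.4
```

View pics/w15.png

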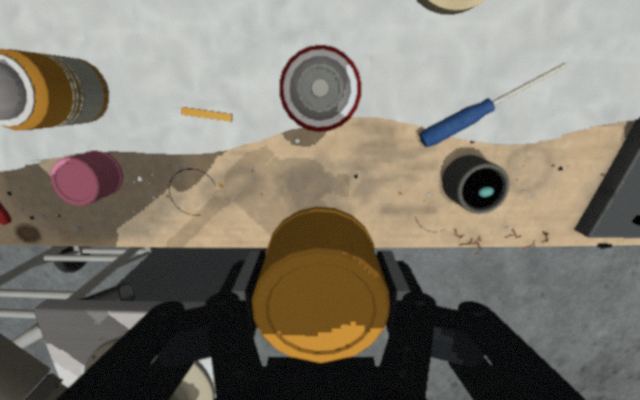

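The bare red can is at (454.7,−280.1) and the yellow cap is held concentric. Now it goes to the yellow can.

>>> {"fn": "jog_arm", "kwargs": {"rows": [{"claw": 5.0,"delta_pos": [1.8,-4.6,0],"spin": 0},{"claw": 5.0,"delta_pos": [3.6,-9.2,0],"spin": 0},{"claw": 5.0,"delta_pos": [5.4,-13.8,0],"spin": 0},{"claw": 5.0,"delta_pos": [7.2,-18.4,0],"spin": 0},{"claw": 5.0,"delta_pos": [8.3,-23,0],"spin": 0}]}}

```text
time_s: 28.4
tool_pos: [449.3, -47.7, 399.5]
tool_rot: [-3.142, -0.001, -0.001]
contact_force: [0.6, -0.2, -0.5]
grip_width: 0.651
```

>>> {"fn": "jog_arm", "kwargs": {"rows": [{"claw": 5.0,"delta_pos": [1,-4.4,0],"spin": 0},{"claw": 5.0,"delta_pos": [1,-4.8,0],"spin": 0},{"claw": 5.0,"delta_pos": [1,-4.8,1],"spin": 0},{"claw": 5.0,"delta_pos": [1,-4.8,4],"spin": 0},{"claw": 5.0,"delta_pos": [1,-4.8,6],"spin": 0}]}}

```text
time_s: 28.9
tool_pos: [457.2, -2.8, 337.7]
tool_rot: [3.141, -0.001, -0.003]
contact_force: [-1.1, -0.6, -1.0]
grip_width: 0.651
```

>>> {"fn": "jog_arm", "kwargs": {"rows": [{"claw": 5.0,"delta_pos": [0,0,0.5],"spin": 0},{"claw": 5.0,"delta_pos": [0,0,0.8],"spin": 0},{"claw": 5.0,"delta_pos": [0,0,0.8],"spin": 0},{"claw": 5.0,"delta_pos": [0,0,0.8],"spin": 0},{"claw": 5.0,"delta_pos": [0,0,0.8],"spin": 0}]}}

```text
time_s: 29.4
tool_pos: [457.9, -2.1, 332.6]
tool_rot: [3.141, -0.001, 0.003]
contact_force: [0.8, 0.1, -0.1]
grip_width: 0.653
```

```bash
python3 - <<'E'
from h import *
c,P=look('w16',['cap_yellow'])
E
```

```text
tcp [457.9  -2.1 332.6] t 29.4 f [ 0.8  0.1 -0.1] g 0.653
cap_yellow 0.69 13163 z 196.3 mean [461.9  -2.4 196.2] circ 458.6 -2.2 28.7
```

View pics/w16.png

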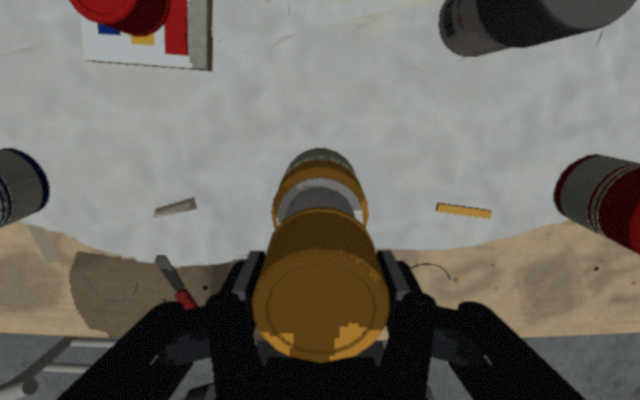

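The yellow cap is centred over the yellow can (both near column 321). I'll lower it with a 0.5 mm correction.

>>> {"fn": "jog_arm", "kwargs": {"rows": [{"claw": 5.0,"delta_pos": [0.05,-0.04,1.2],"spin": 0},{"claw": 5.0,"delta_pos": [0.05,-0.04,2.4],"spin": 0},{"claw": 5.0,"delta_pos": [0.05,-0.04,3.2],"spin": 0},{"claw": 5.0,"delta_pos": [0.05,-0.04,3.6],"spin": 0},{"claw": 5.0,"delta_pos": [0.05,-0.04,3.6],"spin": 0}]}}

```text
time_s: 30.0
tool_pos: [457.9, -1.4, 295.4]
tool_rot: [-3.142, 0.0, 0.001]
contact_force: [-0.1, 0.5, 0.7]
grip_width: 0.652
```

>>> {"fn": "jog_arm", "kwargs": {"rows": [{"claw": 5.0,"delta_pos": [0,0,0.3],"spin": 0},{"claw": 5.0,"delta_pos": [0,0,0.6],"spin": 0},{"claw": 5.0,"delta_pos": [0,0,0.9],"spin": 0},{"claw": 5.0,"delta_pos": [0,0,1.2],"spin": 0},{"claw": 5.0,"delta_pos": [0,0,1.3],"spin": 0}]}}

```text
time_s: 30.5
tool_pos: [457.9, -1.5, 282.4]
tool_rot: [3.142, -0.0, -0.001]
contact_force: [-0.1, -0.3, -0.6]
grip_width: 0.648
```

>>> {"fn": "jog_arm", "kwargs": {"rows": [{"claw": 5.0,"delta_pos": [0,0,0.05],"spin": 0},{"claw": 5.0,"delta_pos": [0,0,0.1],"spin": 0},{"claw": 5.0,"delta_pos": [0,0,0.1],"spin": 0},{"claw": 5.0,"delta_pos": [0,0,0.1],"spin": 0},{"claw": 5.0,"delta_pos": [0,0,0.1],"spin": 0}]}}

```text
time_s: 31.0
tool_pos: [458.1, -1.5, 281.8]
tool_rot: [3.141, -0.0, 0.0]
contact_force: [-0.2, -0.4, -0.3]
grip_width: 0.651
```

>>> {"fn": "jog_arm", "kwargs": {"rows": [{"claw": 5.0,"delta_pos": [0,0,0.1],"spin": 0},{"claw": 5.0,"delta_pos": [0,0,0.2],"spin": 0},{"claw": 5.0,"delta_pos": [0,0,0.25],"spin": 0},{"claw": 5.0,"delta_pos": [0,0,0.25],"spin": 0},{"claw": 5.0,"delta_pos": [0,0,0.25],"spin": 0}]}}

```text
time_s: 31.5
tool_pos: [458.0, -1.5, 280.1]
tool_rot: [3.141, -0.0, 0.001]
contact_force: [-1.1, 0.4, 8.3]
grip_width: 0.652
```

Seated at TCP 280.1 with 8 N. I'll release.

>>> {"fn": "jog_arm", "kwargs": {"rows": [{"claw": 6.0,"delta_pos": [0,0,-0.1],"spin": 0},{"claw": 6.6,"delta_pos": [0,0,-0.1],"spin": 0},{"claw": 7.5,"delta_pos": [0,0,-0.1],"spin": 0},{"claw": 8.5,"delta_pos": [0,0,-0.1],"spin": 0},{"claw": 8.5,"delta_pos": [0,0,-0.1],"spin": 0}]}}

```text
time_s: 32.0
tool_pos: [458.0, -1.5, 280.0]
tool_rot: [3.142, -0.0, -0.001]
contact_force: [-0.8, -0.1, -0.3]
grip_width: 0.996
```

>>> {"fn": "jog_arm", "kwargs": {"rows": [{"claw": 8.5,"delta_pos": [0,0,-1],"spin": 0},{"claw": 8.5,"delta_pos": [0,0,-3],"spin": 0},{"claw": 8.5,"delta_pos": [0,0,-6],"spin": 0},{"claw": 8.5,"delta_pos": [0,0,-9],"spin": 0},{"claw": 8.5,"delta_pos": [0,0,-12.3],"spin": 0}]}}

```text
time_s: 32.5
tool_pos: [457.7, -1.4, 404.8]
tool_rot: [3.142, -0.0, -0.0]
contact_force: [0.1, -0.3, 0.2]
grip_width: 0.991
```

>>> {"fn": "jog_arm", "kwargs": {"rows": [{"claw": 8.5,"delta_pos": [-4.5,0,0],"spin": 0},{"claw": 8.5,"delta_pos": [-8.6,0,0],"spin": 0},{"claw": 8.5,"delta_pos": [-8.6,0,0],"spin": 0},{"claw": 8.5,"delta_pos": [-8.6,0,0],"spin": 0},{"claw": 8.5,"delta_pos": [-8.6,0,0],"spin": 0}]}}

```text
time_s: 33.0
tool_pos: [372.8, -1.6, 403.9]
tool_rot: [3.141, -0.0, 0.003]
contact_force: [-0.4, 0.8, -0.1]
grip_width: 0.995
```

```bash
python3 - <<'E'
from h import *
c,P=look('w17',['cap_yellow'])
plane(P,c,459,-2)
neck(c,P,459,-2,83,100)
E
```

```text
tcp [372.8  -1.6 403.9] t 33.0 f [-0.4  0.8 -0.1] g 0.995
cap_yellow 0.89 5280 z 144.2 mean [459.   -1.7 144.2] circ 458.4 -1.6 28.5
plane slope [ 0.009 -0.002] z 143.8 3236
z 83 100 237 mean [455.8  -3.1  90.2] circ 458.9 -1.6 36.1
```

View pics/w17.png

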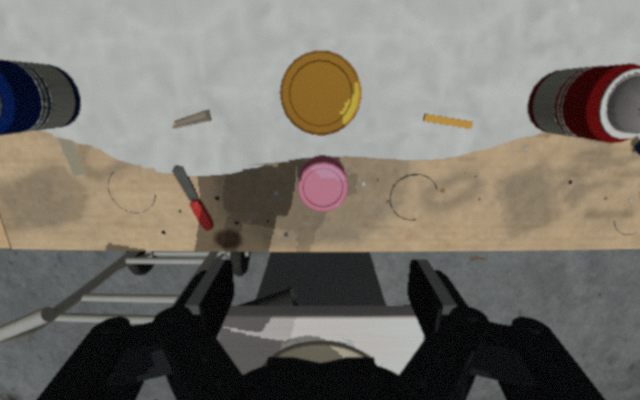

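Yellow on yellow is done. Now I'll fetch the red cap from the board at (621,149.8).

>>> {"fn": "jog_arm", "kwargs": {"rows": [{"claw": 8.5,"delta_pos": [4,-2.4,0],"spin": 0},{"claw": 8.5,"delta_pos": [8,-4.8,0],"spin": 0},{"claw": 8.5,"delta_pos": [12,-7.2,0],"spin": 0},{"claw": 8.5,"delta_pos": [16,-9.6,0],"spin": 0},{"claw": 8.5,"delta_pos": [20,-12.1,0],"spin": 0}]}}

```text
time_s: 33.6
tool_pos: [574.6, 120.9, 402.3]
tool_rot: [3.141, 0.0, -0.001]
contact_force: [0.4, -0.3, 0.6]
grip_width: 0.992
```

>>> {"fn": "jog_arm", "kwargs": {"rows": [{"claw": 8.5,"delta_pos": [4,-3,0],"spin": 0},{"claw": 8.5,"delta_pos": [4.8,-3,0],"spin": 0},{"claw": 8.5,"delta_pos": [4.8,-3,4],"spin": 0},{"claw": 8.5,"delta_pos": [4.8,-3,8],"spin": 0},{"claw": 8.5,"delta_pos": [4.8,-3,12],"spin": 0}]}}

```text
time_s: 34.1
tool_pos: [620.4, 149.4, 281.3]
tool_rot: [3.141, 0.0, -0.0]
contact_force: [0.1, -0.4, 0.2]
grip_width: 0.994
```

>>> {"fn": "jog_arm", "kwargs": {"rows": [{"claw": 8.5,"delta_pos": [0,0,1],"spin": 0},{"claw": 8.5,"delta_pos": [0,0,2],"spin": 0},{"claw": 8.5,"delta_pos": [0,0,2],"spin": 0},{"claw": 8.5,"delta_pos": [0,0,2],"spin": 0},{"claw": 8.5,"delta_pos": [0,0,2],"spin": 0}]}}

```text
time_s: 34.6
tool_pos: [620.8, 149.5, 265.2]
tool_rot: [-3.141, 0.0, -0.006]
contact_force: [0.6, -0.7, -0.8]
grip_width: 0.996
```

```bash
python3 - <<'E'
from h import *
c,P=look('w18',['cap_red'])
E
```

```text
tcp [620.8 149.5 265.2] t 34.6 f [ 0.6 -0.7 -0.8] g 0.996
cap_red 0.76 6180 z 62.1 mean [623.7 149.6  62. ] circ 621.5 149.9 28.6
cap_red 0.22 495 z 58.3 mean [487.2  18.9  58.6] circ 483.7 19.7 14.3
```

View pics/w18.png

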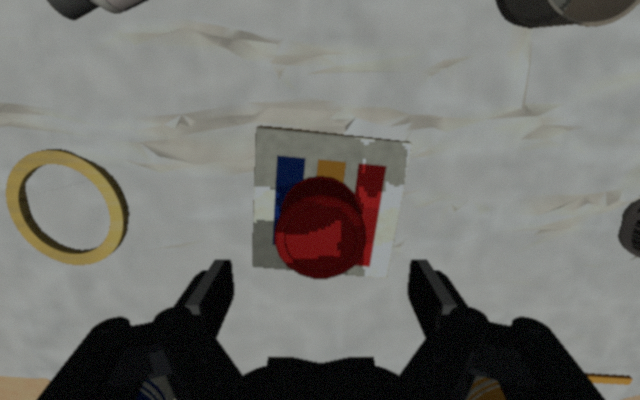

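Aligned, with the cap at column 321. I'll go down 67 mm and grip.

>>> {"fn": "jog_arm", "kwargs": {"rows": [{"claw": 8.5,"delta_pos": [0,0,2],"spin": 0},{"claw": 8.5,"delta_pos": [0,0,4],"spin": 0},{"claw": 8.5,"delta_pos": [0,0,5.5],"spin": 0},{"claw": 8.5,"delta_pos": [0,0,6.5],"spin": 0},{"claw": 8.5,"delta_pos": [0,0,6.7],"spin": 0}]}}

```text
time_s: 35.2
tool_pos: [619.8, 149.4, 195.5]
tool_rot: [3.141, -0.0, -0.002]
contact_force: [-1.0, -0.2, 0.0]
grip_width: 0.995
```

>>> {"fn": "jog_arm", "kwargs": {"rows": [{"claw": 7.0,"delta_pos": [0,0,0],"spin": 0},{"claw": 6.4,"delta_pos": [0,0,0],"spin": 0},{"claw": 6.0,"delta_pos": [0,0,0],"spin": 0},{"claw": 5.6,"delta_pos": [0,0,0],"spin": 0},{"claw": 5.0,"delta_pos": [0,0,0],"spin": 0}]}}

```text
time_s: 35.7
tool_pos: [620.4, 149.5, 197.2]
tool_rot: [-3.141, 0.0, -0.003]
contact_force: [-0.6, -0.7, 5.2]
grip_width: 0.645
```

>>> {"fn": "jog_arm", "kwargs": {"rows": [{"claw": 5.0,"delta_pos": [0,0,0],"spin": 0},{"claw": 5.0,"delta_pos": [0,0,0],"spin": 0},{"claw": 5.0,"delta_pos": [0,0,0],"spin": 0},{"claw": 5.0,"delta_pos": [0,0,0],"spin": 0},{"claw": 5.0,"delta_pos": [0,0,0],"spin": 0}]}}

```text
time_s: 36.2
tool_pos: [620.4, 149.5, 197.2]
tool_rot: [-3.141, 0.0, -0.003]
contact_force: [-0.5, -0.3, 4.7]
grip_width: 0.65
```

>>> {"fn": "jog_arm", "kwargs": {"rows": [{"claw": 5.0,"delta_pos": [0,0,-3],"spin": 0},{"claw": 5.0,"delta_pos": [0,0,-7],"spin": 0},{"claw": 5.0,"delta_pos": [0,0,-11.5],"spin": 0},{"claw": 5.0,"delta_pos": [0,0,-16],"spin": 0},{"claw": 5.0,"delta_pos": [0,0,-20.3],"spin": 0}]}}

```text
time_s: 36.7
tool_pos: [619.7, 149.4, 400.9]
tool_rot: [3.142, -0.0, 0.0]
contact_force: [1.0, 0.7, -0.1]
grip_width: 0.654
```

>>> {"fn": "jog_arm", "kwargs": {"rows": [{"claw": 5.0,"delta_pos": [-1.6,4.2,0],"spin": 0},{"claw": 5.0,"delta_pos": [-3.2,8.4,0],"spin": 0},{"claw": 5.0,"delta_pos": [-4.8,12.6,0],"spin": 0},{"claw": 5.0,"delta_pos": [-6.4,16.8,0],"spin": 0},{"claw": 5.0,"delta_pos": [-8,21,0],"spin": 0}]}}

```text
time_s: 37.2
tool_pos: [539.0, -61.8, 399.0]
tool_rot: [3.141, 0.001, -0.0]
contact_force: [0.6, 0.3, -0.5]
grip_width: 0.648
```

>>> {"fn": "jog_arm", "kwargs": {"rows": [{"claw": 5.0,"delta_pos": [-1.6,4.2,0],"spin": 0},{"claw": 5.0,"delta_pos": [-3.2,8.4,0],"spin": 0},{"claw": 5.0,"delta_pos": [-4.8,12.6,0],"spin": 0},{"claw": 5.0,"delta_pos": [-6.4,16.8,0],"spin": 0},{"claw": 5.0,"delta_pos": [-8.6,21.5,0],"spin": 0}]}}

```text
time_s: 37.7
tool_pos: [454.0, -275.1, 399.0]
tool_rot: [-3.141, -0.001, -0.001]
contact_force: [0.7, 0.2, -1.1]
grip_width: 0.649
```

>>> {"fn": "jog_arm", "kwargs": {"rows": [{"claw": 5.0,"delta_pos": [-4,0,0],"spin": 0},{"claw": 5.0,"delta_pos": [-8,0,0],"spin": 0},{"claw": 5.0,"delta_pos": [-8,0,0],"spin": 0},{"claw": 5.0,"delta_pos": [-8,0,0],"spin": 0},{"claw": 5.0,"delta_pos": [-8,0,0],"spin": 0}]}}

```text
time_s: 38.2
tool_pos: [375.4, -273.9, 399.4]
tool_rot: [3.141, 0.0, 0.002]
contact_force: [0.7, -0.1, -1.1]
grip_width: 0.649
```

```bash
python3 - <<'E'
from h import *
c,P=look('w19',['cap_red'])
for a,b in [(125,140),(105,125),(93,103)]: neck(c,P,455,-280,a,b)
E
```

```text
tcp [ 375.4 -273.9  399.4] t 38.2 f [ 0.7 -0.1 -1.1] g 0.649
cap_red 0.65 13321 z 264.1 mean [ 380.1 -274.2  264. ] circ 376.6 -274.3 28.6
cap_red 0.23 1009 z 122.1 mean [454.4 -25.9 122.3] circ 455.9 -12.5 26.3
z 125 140 1577 mean [ 454.8 -279.9  127.9] circ 454.7 -280.0 17.4
z 105 125 1468 mean [ 455.5 -279.7  118.1] circ 454.8 -280.1 24.6
z 93 103 1963 mean [ 456.3 -279.1   97.7] circ 454.5 -279.9 34.2
```

View pics/w19.png

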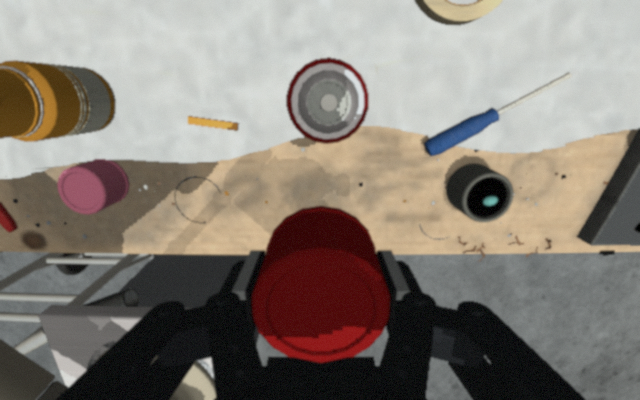

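The red cap is held straight, and the red can is at (454.7,−280). I'll move over it.

>>> {"fn": "jog_arm", "kwargs": {"rows": [{"claw": 5.0,"delta_pos": [4,0.3,0],"spin": 0},{"claw": 5.0,"delta_pos": [7.85,0.61,0],"spin": 0},{"claw": 5.0,"delta_pos": [7.85,0.61,1],"spin": 0},{"claw": 5.0,"delta_pos": [7.85,0.61,4],"spin": 0},{"claw": 5.0,"delta_pos": [7.85,0.61,6],"spin": 0}]}}

```text
time_s: 38.8
tool_pos: [453.7, -279.1, 337.2]
tool_rot: [-3.14, -0.003, 0.003]
contact_force: [-0.4, -0.9, -0.9]
grip_width: 0.653
```

>>> {"fn": "jog_arm", "kwargs": {"rows": [{"claw": 5.0,"delta_pos": [0,0,0.5],"spin": 0},{"claw": 5.0,"delta_pos": [0,0,0.7],"spin": 0},{"claw": 5.0,"delta_pos": [0,0,0.7],"spin": 0},{"claw": 5.0,"delta_pos": [0,0,0.7],"spin": 0},{"claw": 5.0,"delta_pos": [0,0,0.7],"spin": 0}]}}

```text
time_s: 39.3
tool_pos: [453.5, -280.1, 333.3]
tool_rot: [3.14, -0.0, 0.003]
contact_force: [0.0, 0.9, -0.6]
grip_width: 0.651
```

```bash
python3 - <<'E'
from h import *
c,P=look('w20',['cap_red'])
E
```

```text
tcp [ 453.5 -280.1  333.3] t 39.3 f [ 0.   0.9 -0.6] g 0.651
cap_red 0.72 13297 z 197.9 mean [ 458.2 -280.4  197.8] circ 454.6 -280.5 28.6
```

View pics/w20.png

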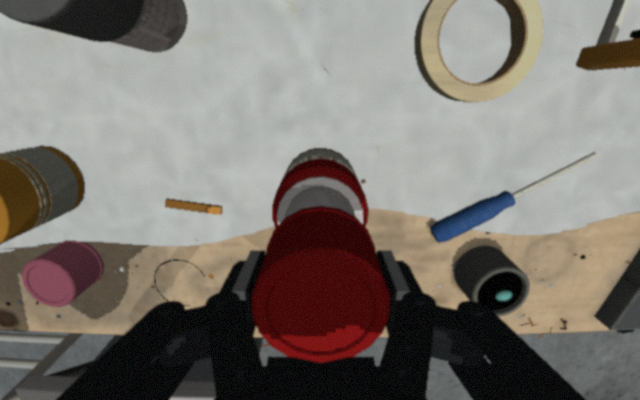

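Centred over the red can (column 321). I'll lower it; contact is expected at TCP ≈ 279.3.

>>> {"fn": "jog_arm", "kwargs": {"rows": [{"claw": 5.0,"delta_pos": [0.03,0,1.2],"spin": 0},{"claw": 5.0,"delta_pos": [0.03,0,2.4],"spin": 0},{"claw": 5.0,"delta_pos": [0.03,0,3.2],"spin": 0},{"claw": 5.0,"delta_pos": [0.03,0,3.7],"spin": 0},{"claw": 5.0,"delta_pos": [0.03,0,3.7],"spin": 0}]}}

```text
time_s: 39.9
tool_pos: [453.3, -279.7, 293.9]
tool_rot: [-3.14, 0.0, 0.003]
contact_force: [-0.1, 0.5, -0.4]
grip_width: 0.653
```

>>> {"fn": "jog_arm", "kwargs": {"rows": [{"claw": 5.0,"delta_pos": [0,0,0.3],"spin": 0},{"claw": 5.0,"delta_pos": [0,0,0.6],"spin": 0},{"claw": 5.0,"delta_pos": [0,0,0.9],"spin": 0},{"claw": 5.0,"delta_pos": [0,0,1.2],"spin": 0},{"claw": 5.0,"delta_pos": [0,0,1.4],"spin": 0}]}}

```text
time_s: 40.4
tool_pos: [453.5, -279.8, 281.0]
tool_rot: [3.142, -0.0, -0.0]
contact_force: [0.6, 0.1, -0.8]
grip_width: 0.646
```

>>> {"fn": "jog_arm", "kwargs": {"rows": [{"claw": 5.0,"delta_pos": [0,0,0.1],"spin": 0},{"claw": 5.0,"delta_pos": [0,0,0.2],"spin": 0},{"claw": 5.0,"delta_pos": [0,0,0.2],"spin": 0},{"claw": 5.0,"delta_pos": [0,0,0.2],"spin": 0},{"claw": 5.0,"delta_pos": [0,0,0.2],"spin": 0}]}}

```text
time_s: 40.9
tool_pos: [453.6, -279.9, 279.3]
tool_rot: [3.141, -0.0, 0.0]
contact_force: [-0.3, 0.4, -0.6]
grip_width: 0.653
```

>>> {"fn": "jog_arm", "kwargs": {"rows": [{"claw": 5.0,"delta_pos": [0,0,0.05],"spin": 0},{"claw": 5.0,"delta_pos": [0,0,0.1],"spin": 0},{"claw": 5.0,"delta_pos": [0,0,0.12],"spin": 0},{"claw": 5.0,"delta_pos": [0,0,0.12],"spin": 0},{"claw": 5.0,"delta_pos": [0,0,0.12],"spin": 0}]}}

```text
time_s: 41.4
tool_pos: [453.6, -279.9, 279.2]
tool_rot: [3.141, -0.0, 0.001]
contact_force: [-1.5, 0.6, 7.6]
grip_width: 0.653
```

Seated (7.6 N at 279.2). I'll release, then look.

>>> {"fn": "jog_arm", "kwargs": {"rows": [{"claw": 6.0,"delta_pos": [0,0,-0.1],"spin": 0},{"claw": 6.6,"delta_pos": [0,0,-0.1],"spin": 0},{"claw": 7.5,"delta_pos": [0,0,-0.1],"spin": 0},{"claw": 8.5,"delta_pos": [0,0,-0.1],"spin": 0},{"claw": 8.5,"delta_pos": [0,0,-0.1],"spin": 0}]}}

```text
time_s: 41.9
tool_pos: [453.6, -279.9, 278.8]
tool_rot: [-3.141, 0.0, 0.0]
contact_force: [0.2, 0.7, 0.1]
grip_width: 0.995
```

>>> {"fn": "jog_arm", "kwargs": {"rows": [{"claw": 8.5,"delta_pos": [0,0,-1],"spin": 0},{"claw": 8.5,"delta_pos": [0,0,-3],"spin": 0},{"claw": 8.5,"delta_pos": [0,0,-6],"spin": 0},{"claw": 8.5,"delta_pos": [0,0,-9],"spin": 0},{"claw": 8.5,"delta_pos": [0,0,-12.5],"spin": 0}]}}

```text
time_s: 42.4
tool_pos: [453.3, -279.6, 405.3]
tool_rot: [-3.141, 0.0, 0.001]
contact_force: [-0.1, 0.0, -0.1]
grip_width: 1.002
```

>>> {"fn": "jog_arm", "kwargs": {"rows": [{"claw": 8.5,"delta_pos": [-4.5,0,0],"spin": 0},{"claw": 8.5,"delta_pos": [-8.2,0,0],"spin": 0},{"claw": 8.5,"delta_pos": [-8.2,0,0],"spin": 0},{"claw": 8.5,"delta_pos": [-8.2,0,0],"spin": 0},{"claw": 8.5,"delta_pos": [-8.2,0,0],"spin": 0}]}}

```text
time_s: 42.9
tool_pos: [372.3, -280.1, 404.5]
tool_rot: [3.141, -0.0, 0.002]
contact_force: [1.0, -0.3, -0.5]
grip_width: 0.995
```

```bash
python3 - <<'E'
from h import *
c,P=look('w21',['cap_red'])
plane(P,c,455,-280)
neck(c,P,455,-280,83,100)
c=capture('scene');save(c,'s21')
c=capture('top');save(c,'t21');P=cloud(c)
for l in ['cap_red','cap_yellow','cap_blue','grey_can']:
  print(l,[(round(b['conf'],2),w(c,b['at']).round().tolist()) for b in boxes_of(c,l)])
E
```

```text
tcp [ 372.3 -280.1  404.5] t 42.9 f [ 1.  -0.3 -0.5] g 0.995
cap_red 0.7 5121 z 144.1 mean [ 455.1 -280.1  144.2] circ 454.3 -280.2 28.4
plane slope [0.01 0.  ] z 143.7 3169
z 83 100 260 mean [ 463.6 -278.6   90.2] circ 454.7 -279.9 36.1
cap_red [(0.88, [453.0, -275.0, 146.0]), (0.16, [436.0, -4.0, 96.0])]
cap_yellow [(0.84, [454.0, 1.0, 144.0])]
cap_blue [(0.9, [461.0, 313.0, 147.0]), (0.88, [360.0, -5.0, 46.0])]
grey_can [(0.7, [595.0, -133.0, 138.0])]
```

View pics/s21.png

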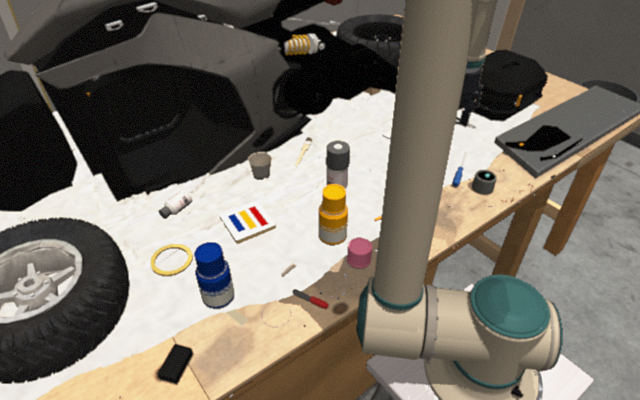

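View pics/t21.png

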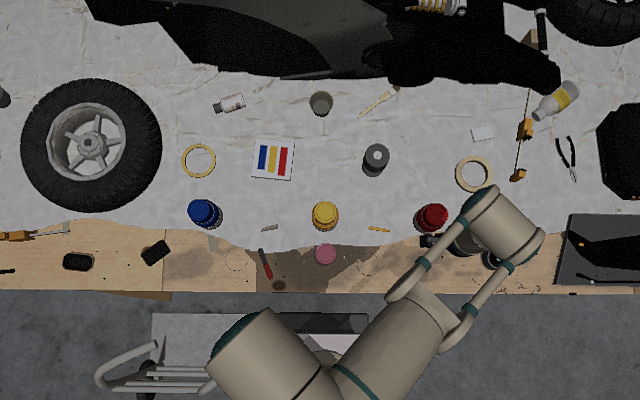

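All three caps are on the cans of their own colour: blue (203,212), yellow (325,214) and red (431,216) in the top view. The grey can is unmoved at (376,158), and the gripper is clear. Handing in.

```bash
python3 -c "
from bench import *
print(job_done())"
```

```text
the job is handed in; nothing more can be done
None
```

All three caps are on the cans of their own colour, and the job is handed in at about 43 s of the 109 s allowed. The hand-in reported no verdict.

**What I did:** I stood the red cap on the spray-out board. Then I moved the blue cap to the blue can, the yellow cap to the yellow can, and the red cap from the board to the red can. Each cap was lowered until it seated with 6 to 8 N, at the height matching its own grip.

**Last checks:**
- **Caps:** each cap's top reads z ≈ 144 mm, the same as the fully seated caps at the start. Each is within about 1 mm of its can's centre and tilted about 0.01 rad or less.
- **Cans:** the three colour cans moved by no more than about 1 mm. The grey can reads within about 2 mm of its first reading, which is network noise.
- **Gripper:** it is open and clear of everything.

**Disagreements:**
- Depth from the wrist camera reads about 2 mm low everywhere, which is within its stated calibration.
- The top camera's network positions differ from the wrist measurements by up to about 5 mm. I relied on the wrist camera and the contact heights.

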